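Set up the flour sifter's sieve tower

TASK

Get the bench sifter ready for grading flour: flip its cam lever open, set the receiver pan in the seat and turn it by feel until its three feet drop fully home onto the drive plate hidden under it, and flip the lever fully closed over the pan's foot. Nest all the sieves that are there on the pan, the finest mesh lowest and each coarser one above (blue, green, yellow, red from the bottom up), each straight and fully home, and put the lid on the top one. Leave the spice jar, the timer and the dough scraper where they are.

Things in the scene. Friction and masses are not known exactly. Their poses are not given: they have to be found in the camera images.
- sifter: Bench sifter: white machine fixed to the table, housing 172 x 164 x 30 mm. Origin under the seat's centre at table height; its x axis points from the front panel (dial, lever; robot's side) to the back, y to the left. Around the seat stands a collar, inner diameter 91 mm, outer 101 mm, top 20 mm above the seat floor, notched at the front for the cam nose
- seat (a point): Centre of the seat floor, 31 mm above the table. The floor is a steel drive plate with three pockets 120 degrees apart between raised lands 8 mm high. It may have stopped at any angle (not reported) and is stiff (0.6 N m), so a pan turned on top of it under light pressure does not take it along
- lever_knob (a point): Centre of the upright red knob at the end of the cam lever: a round post 15 mm in diameter, 31 mm tall, centre 69 mm above the table, standing on a flat dark arm. It moves on a level circle of radius 68 mm about lever_hinge; pinch it from above (it turns in the grip) or push it
- lever_hinge (a point): The cam lever's upright pivot axis, at the height of the knob's centre, 66 mm in front of the seat's axis
- cam_lever (a joint): Cam lever angle, rad: 0 closed (arm along the sifter's front towards its +y, nose just above the rim of the seated pan's flange, 6 mm over it), 1.6 fully open (arm towards the robot, anticlockwise seen from above). Nose clear of the pan beyond 0.8. About 2 N at the knob; stays where left; starts closed or nearly. Nose and a pan that has not dropped in block each other
- pan_mid (a point): Receiver pan, on its axis 28 mm above its underside: plain steel cup without band, 68 mm in diameter, 56 mm tall, inner diameter 61 mm, 0.3 kg, on a flange 88 mm in diameter (9 to 16 mm up) with three feet 12 mm in diameter, 9 mm long. Grip it across the body 46 mm above its underside: lower, the fingers meet the seat's collar
- pan: The same pan, origin at the centre of its underside. Its feet stand 30 mm from the axis, 120 degrees apart, one on its +x. In the seat it rests on the lands, its underside 8 mm above the seat, until it is turned (by at most 120 degrees) to where the feet drop into the pockets and the underside meets the seat floor. They drop in within about 3 degrees of the exact angle
- blue_mid (a point): Sieve with a blue band and rim, finest mesh, so close that it looks like grey cloth; 1st (lowest) of four grades; may be absent. Point: centre, 18 mm above its underside. Steel ring 68 mm in diameter, 36 mm tall, 0.1 kg; the lowest 8 mm is a chamfered skirt 58 mm in diameter that fits in the rim (inner diameter 61 mm) of pan or sieve. Home: 38 mm above pan_mid, or 28 mm above the centre of the sieve below
- green_mid (a point): Sieve with a green band and rim, medium-fine mesh, wires about 4 mm apart; 2nd of four grades; may be absent. Point: centre, 18 mm above its underside. Steel ring 68 mm in diameter, 36 mm tall, 0.1 kg; the lowest 8 mm is a chamfered skirt 58 mm in diameter that fits in the rim (inner diameter 61 mm) of pan or sieve. Home: 38 mm above pan_mid, or 28 mm above the centre of the sieve below
- yellow_mid (a point): Sieve with a yellow band and rim, medium-coarse mesh, wires about 7 mm apart; 3rd of four grades; may be absent. Point: centre, 18 mm above its underside. Steel ring 68 mm in diameter, 36 mm tall, 0.1 kg; the lowest 8 mm is a chamfered skirt 58 mm in diameter that fits in the rim (inner diameter 61 mm) of pan or sieve. Home: 38 mm above pan_mid, or 28 mm above the centre of the sieve below
- red_mid (a point): Sieve with a red band and rim, coarsest mesh, wires about 12 mm apart; 4th (highest) of four grades; may be absent. Point: centre, 18 mm above its underside. Steel ring 68 mm in diameter, 36 mm tall, 0.1 kg; the lowest 8 mm is a chamfered skirt 58 mm in diameter that fits in the rim (inner diameter 61 mm) of pan or sieve. Home: 38 mm above pan_mid, or 28 mm above the centre of the sieve below
- lid_knob (a point): Lid, at the centre of its black knob, 31 mm above the lid's underside: steel disc 68 mm in diameter with the same 8 mm skirt; the knob is 22 mm in diameter, from 21 to 41 mm above the underside. Home on a sieve, this point is 41 mm above the sieve's centre. 0.09 kg
- spice_a: Small spice jar with a red cap at the back, 45 mm in diameter, 108 mm tall; bystander, leave it alone
- timer: Small cream kitchen timer, 70 mm wide and 64 mm tall, at the back; bystander, leave it alone
- dough_scraper: Steel dough scraper with a wooden grip, 126 mm long, lying flat on the left; bystander, leave it alone
Not all that is in view belongs to the job. Leave any orange look-alike of the part that bears lid_knob alone.

How it is judged:
By the outcome, as a careful person would: the job done as asked, in the order asked, and still so for the second after the job is handed in, with the robot touching nothing.
Of sieve_blue, sieve_green, sieve_yellow, sieve_red only 2 to 4 are there at a start; the rules pass over those that are not, and their reading is None.
At some moment in a run one of lid, sieve_blue, sieve_green, sieve_yellow, sieve_red may be knocked a few centimetres aside while the robot is not near it.
Once in a run the grip may slacken for a moment while it holds something.
It also fails if it takes over 210 s, if anything falls off the work surface, if the arm or the gripper's body presses on something with over 40 N, if the wrist force passes 120 N, or if a joint passes its speed limit or range.

ROBOT

A 6-joint arm with a two-finger parallel gripper is mounted at the origin on the work surface; the furniture and walls round the work are solid. World frame = base frame: x ahead of the robot, y to its left, z up, the work surface at z = 0. Lengths are in m, angles in rad, forces in N, time in s.
With the tool pointing down it reaches from about 0.325 to 0.75 m from the base axis. Payload 7.6 kg.
Tool frame: the origin (TCP) lies on the centre line of the jaws, within the pads' length; the fingertips stand 22 mm ahead of it and the grasp point (between the pads) lies 3 mm ahead of it; y points along the fingers, z is the direction in which the jaws open and shut, and the axes are right-handed (so a half turn about y gives the same grasp; the last joint's range is limited). The gripper opens to 85 mm and grips with 20 to 120 N. Pads are 22 mm wide; open, the fingers measure 114 mm over their backs; the gripper's body (76 mm by 85 mm) begins 54 mm behind the grasp point. The pads swing forward as they close: fully open they stand 13 mm farther back than shut.
Start: joints at [1.279, 0.052, 1.401, -0, 1.689, -0.07], TCP at [0.115, 0.512, 0.222] pointing down, gripper open.
Joint ranges: [-2.9, 2.9], [-0.91, 2.17], [0.12, 2.37], [-1.06, 4.2], [0.26, 2.73], [-2.93, 2.93]. Speed limits (rad/s): [2.57, 2.57, 3.01, 3.14, 3.14, 3.14].

INTERFACE

Orientations are given as a rotation vector (axis times angle).
In Python, from workcell import get_obs, get_image, hand_in gives the robot as it stands.
- The arm moves only by the tool carry_out, never from a script. Its arguments are lists of equal length, an entry for each row: "fingers": the finger opening in mm, from 0 to 85.4; "linear": the shift along the world's x, y, z in mm, a list of three; "twist": the turn about the world's z in rad. A call has 1 to 20 rows; each row is the pose to reach, as a shift and turn from the pose commanded when the call began; what a row does not reach only later rows make up. A row lasts 1/10 s, in which the tool goes at most 50 mm and 8.59 degrees, less where a joint would pass 70% of its speed; a pose out of reach is approached as far as the arm can. A call with a gripper value outside its range is refused whole. The fingers move at their own pace and stop on an object; "squeeze" is the grip in N (left out, the last holds). Time passes only in rows, so rows that repeat a pose let the fingers close. It gives the time, the measured TCP pose, the force and the opening at its end, in the units of the state.
- get_obs(): the state, without advancing time (a new reading comes with each control period).
- get_image(name): name is "scene" or "top"; returns a dict with "frame" (400x640x3 uint8, blue, green, red), "K" (3x3 intrinsics, pixels), "k1" (the pictures are not rectified: a ray, as slopes to the right and down, at radius r is drawn at 1 + k1 r^2 times it, then the intrinsics apply), "R" (3x3) and "t" (3): a world point X has camera coordinates R X + t. Camera axes: x right, y down, z forward; pixel columns grow to the right and rows downward; lengths in m; the calibration is good to about 2 mm. A picture is of the moment at which its call begins. There is no depth.
- hand_in(): hands the job in, once; it reports no verdict.
The state is a dict: "clock": time; "qpos": joint angles; "joint_vel": joint speeds; "joint_torque": joint torques, N m; "position": TCP position; "tcp_rot": TCP orientation; "wrist_force": force on the tool from outside, world axes, zero at the start; "ft_torque": the same for the moment, N m; "finger_gap": finger opening in m.
Only numpy, scipy, OpenCV 4.12 (cv2) and the standard library are available. Lean on these libraries where they do the work, as an engineer would, in place of code of your own. Each camera call takes 0.05 s, during which the arm holds its last target.

## Working session

There is one attempt and no reset: what is moved stays moved. The work goes in short steps, Python scripts to look and compute and a tool call to move; the robot and the scene stay as the last step left them, time stands still between calls to the robot, and variables do not carry over. Pictures are saved under pics/ and viewed, and the job is handed in when it is done.

Besides the shell and the picture viewer there is one more tool, called after ">>>" as name(argument=value, ...), one argument or row to a line, values as JSON. carry_out: Moves the arm, as the interface text tells. Its arguments: {"type":"object","properties":{"fingers":{"type":"array"},"linear":{"type":"array"},"twist":{"type":"array"},"squeeze":{"type":"number"}},"required":["fingers","linear","twist"]}

```bash
mkdir -p pics; ls; cat > h.py <<'E'
import numpy as np, cv2
from workcell import get_obs, get_image, hand_in
def snap(n,tag):
    d=get_image(n); cv2.imwrite(f'pics/{tag}.png',d['frame']); np.savez(f'pics/{tag}.npz',**{k:np.array(v) for k,v in d.items()}); return d
def load(tag): return dict(np.load(f'pics/{tag}.npz'))
def ray(d,u,v):
    K=d['K'];k1=float(d['k1'])
    p=cv2.undistortPoints(np.array([[[u,v]]],float),K,np.array([k1,0,0,0.]))[0,0]
    R=d['R'];c=-R.T@d['t']; return c,R.T@np.array([p[0],p[1],1])
def onz(d,u,v,z):
    c,r=ray(d,u,v); return c+r*(z-c[2])/r[2]
def proj(d,X):
    x=d['R']@np.array(X,float)+d['t']; a=x[:2]/x[2]; a=a*(1+float(d['k1'])*(a@a)); return (d['K'][:2,:2]@a+d['K'][:2,2])
E
python3 - <<'E'
from h import *
o=get_obs()
for k,v in o.items(): print(k,np.round(v,4))
for n in('scene','top'):
    d=snap(n,n+'0'); print(n,d['K'],d['k1'],-d['R'].T@d['t'],d['R'])
E
```

```text
pics
clock 0.0
qpos [ 1.2787  0.0528  1.4018  0.      1.6886 -0.0703]
joint_vel [ 0.0019  0.0015  0.0004 -0.0008 -0.0012  0.001 ]
joint_torque [-4.00000e-04 -3.81671e+01 -3.60184e+01 -1.00000e-04  6.10000e-03
 -0.00000e+00]
position [0.1154 0.5118 0.2207]
tcp_rot [-1.5653  0.1744 -0.1739]
wrist_force [-0.4865  0.1675  0.7272]
ft_torque [-0.0603 -0.0335  0.0014]
finger_gap 0.0856
scene [[382.91574366   0.         322.93999047]
 [  0.         382.91574366 205.08269776]
 [  0.           0.           1.        ]] -0.07663462823910515 [ 0.01271712 -0.63533031  0.59701162] [[ 0.8227131  -0.56821403 -0.01661249]
 [-0.28782594 -0.39118435 -0.87414589]
 [ 0.49020341  0.72395278 -0.48537922]]
top [[439.37272305   0.         330.12984439]
 [  0.         439.37272305 201.7862073 ]
 [  0.           0.           1.        ]] 0.020623804229146583 [0.23206062 0.15585987 1.45514057] [[-0.03192175 -0.99948237 -0.00399838]
 [-0.97757164  0.03205465 -0.20814944]
 [ 0.20816986 -0.00273579 -0.97808886]]
```

View pics/scene0.png

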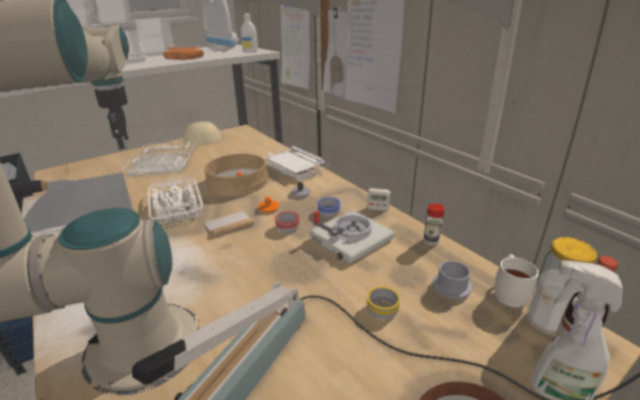

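View pics/top0.png

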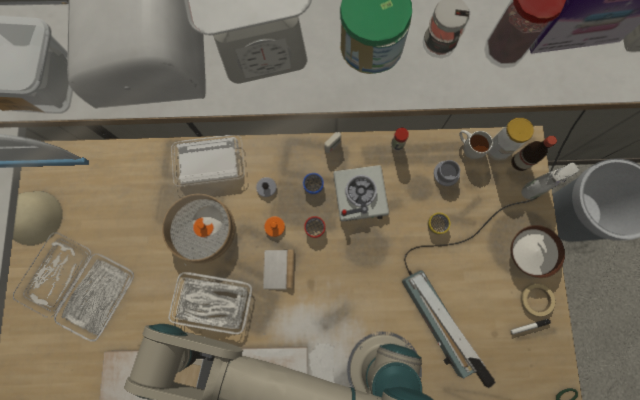

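```bash
python3 - <<'E'
from h import *
a=cv2.imread('pics/top0.png')[125:275,240:500]; cv2.imwrite('pics/c1.png',cv2.resize(a,None,fx=3,fy=3,interpolation=cv2.INTER_CUBIC))
a=cv2.imread('pics/scene0.png')[140:330,190:490]; cv2.imwrite('pics/c2.png',cv2.resize(a,None,fx=2.6,fy=2.6,interpolation=cv2.INTER_CUBIC))
E
```

```text
(no output)
```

View pics/c1.png

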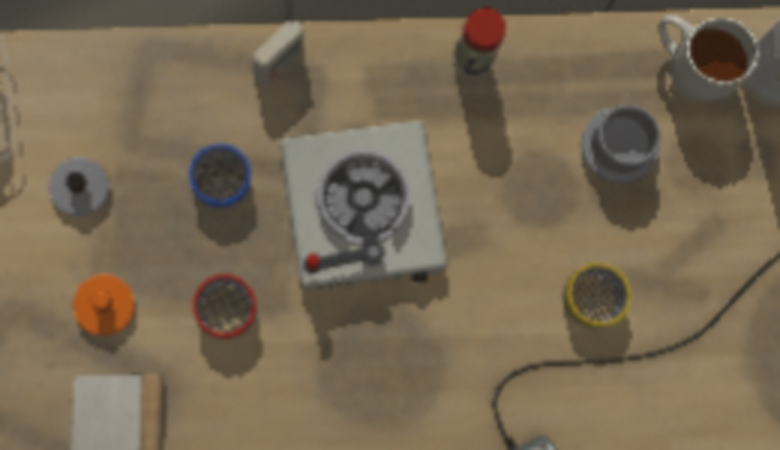

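View pics/c2.png

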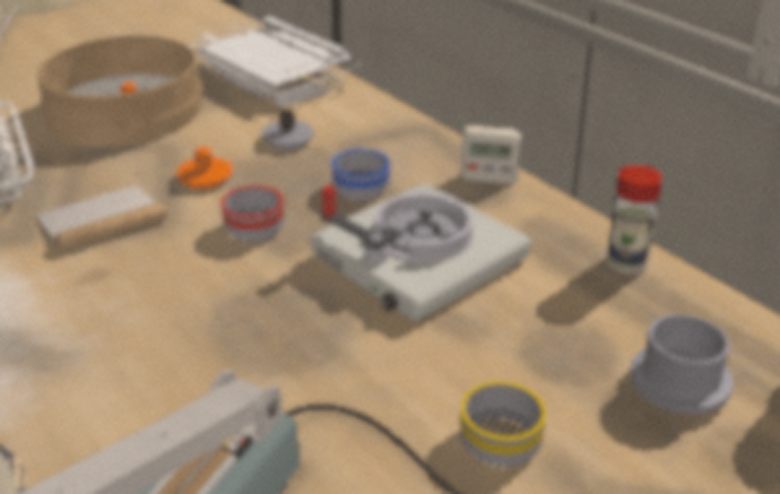

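```bash
cat > m.py <<'E'
from h import *
import sys
rng={'blue':[(105,110,50),(130,255,255)],'green':[(45,90,40),(85,255,255)],'yellow':[(23,130,60),(33,255,255)],'red':[(172,120,60),(180,255,255)],'orange':[(5,200,150),(14,255,255)]}
def masks(img):
    h=cv2.cvtColor(img,cv2.COLOR_BGR2HSV)
    out={}
    for k,(a,b) in rng.items():
        m=cv2.inRange(h,a,b)
        if k=='red': m|=cv2.inRange(h,(0,120,60),(4,255,255))
        out[k]=m
    return out
def comps(tag,minA=12):
    d=load(tag); img=d['frame']
    for k,m in masks(img).items():
        m=cv2.morphologyEx(m,cv2.MORPH_CLOSE,np.ones((3,3)))
        n,l,s,c=cv2.connectedComponentsWithStats(m)
        for i in range(1,n):
            if s[i][4]>=minA:
                x,y,w,hh,a=s[i]
                print(tag,k,'bbox',x,y,w,hh,'A',a,'c',np.round(c[i],1), end=' ')
                pts=np.argwhere(l==i)[:,::-1].astype(np.float32)
                # world at rim height
                P=np.array([onz(d,u,v,0.034)[:2] for u,v in pts])
                (cx,cy),r=cv2.minEnclosingCircle((P*1000).astype(np.float32)); print('circ',round(cx,1),round(cy,1),'r',round(r,1))
if __name__=='__main__':
    for t in sys.argv[1:]: comps(t)
E
python3 m.py top0 scene0
```

```text
top0 blue bbox 304 182 19 12 A 44 c [314.3 189.3] circ 595.2 207.0 r 31.2
top0 green bbox 341 0 71 46 A 2704 c [375.7  19.4] circ 1230.5 -37.3 r 133.6
top0 yellow bbox 428 213 22 21 A 106 c [437.6 223.8] circ 452.2 -201.0 r 36.0
top0 red bbox 513 0 53 19 A 734 c [540.5   7.3] circ 1250.4 -627.2 r 93.6
top0 red bbox 519 11 16 12 A 24 c [525.2  17.5] circ 1192.2 -575.4 r 33.4
top0 red bbox 539 22 9 2 A 12 c [543.   22.5] circ 1165.7 -631.1 r 14.5
top0 red bbox 395 128 13 14 A 141 c [401. 134.] circ 762.9 -99.4 r 25.1
top0 red bbox 342 210 4 5 A 17 c [343.6 211.9] circ 498.7 107.4 r 7.5
top0 red bbox 305 217 16 13 A 25 c [310.1 220.5] circ 462.2 211.9 r 29.5
top0 red bbox 306 221 19 17 A 40 c [317.8 231.8] circ 451.0 204.9 r 32.2
top0 orange bbox 195 219 8 17 A 86 c [198.2 226.4] circ 464.4 579.2 r 26.4
top0 orange bbox 265 218 19 18 A 210 c [273.9 225.2] circ 458.4 337.4 r 30.4
top0 orange bbox 207 225 5 10 A 32 c [209.1 228.8] circ 455.1 548.0 r 15.3
scene0 green bbox 548 388 14 9 A 48 c [554.  392.5] circ 528.5 -539.8 r 10.9
scene0 green bbox 583 389 11 5 A 27 c [588.3 390.6] circ 576.6 -574.0 r 9.7
scene0 yellow bbox 368 296 31 18 A 198 c [382.6 307.7] circ 447.0 -211.9 r 35.4
scene0 red bbox 428 203 17 15 A 200 c [435.6 210. ] circ 833.0 -16.2 r 41.9
scene0 red bbox 314 212 5 11 A 49 c [316.1 217. ] circ 525.5 158.8 r 28.3
scene0 red bbox 277 215 21 13 A 53 c [288.9 224.2] circ 451.3 188.7 r 37.5
scene0 orange bbox 260 203 6 3 A 14 c [262.5 204. ] circ 435.8 320.0 r 9.2
scene0 orange bbox 263 202 15 9 A 83 c [270.8 206.5] circ 445.6 297.4 r 28.1
```

```bash
cat >> m.py <<'E'
E
sed -i "s/(105,110,50),(130,255,255)/(100,70,40),(135,255,255)/; s/(23,130,60),(33,255,255)/(21,125,60),(35,255,255)/; s/(172,120,60)/(165,75,50)/; s/(0,120,60),(4,255,255)/(0,110,50),(4,255,255)/" m.py
python3 m.py top0 scene0 | egrep -v "circ (1|8|9)"
python3 - <<'E'
from h import *
d=load('top0')
f=lambda x,y:(240+(x+.5)/3-.5,125+(y+.5)/3-.5)
for p in [(283,140),(421,122),(445,265),(302,287)]: print('corner',np.round(onz(d,*f(*p),0.030)*1000,1))
print('collar c',onz(d,*f(363,198),0.051)); 
for p in [(318,198),(408,198),(363,152),(363,243)]: print(np.round(onz(d,*f(*p),0.051)*1000,1))
print('hinge',onz(d,*f(374,252),0.055)); print('knob',onz(d,*f(313,262),0.0845))
print('pan rim',onz(d,*f(630,133),0.056));print('pan flange',onz(d,*f(620,145),0.016));print('lidknob',onz(d,*f(77,182),0.036))
for p in [(283,140),(421,122),(445,265),(302,287)]: pass
E
```

```text
top0 blue bbox 39 158 49 7 A 213 c [ 63.9 161.5] circ 703.8 1043.2 r 79.5
top0 blue bbox 0 161 19 5 A 52 c [  7.8 162.2] circ 704.8 1221.2 r 29.5
top0 blue bbox 303 173 20 21 A 109 c [312.6 184.2] circ 600.3 208.1 r 35.6
top0 yellow bbox 507 118 26 25 A 506 c [519.7 129.3] circ 765.7 -501.4 r 45.6
top0 yellow bbox 428 213 23 21 A 123 c [438.1 223.6] circ 452.6 -201.0 r 36.3
top0 red bbox 395 128 13 14 A 141 c [401. 134.] circ 762.9 -99.4 r 25.1
top0 red bbox 342 210 5 5 A 19 c [343.8 211.8] circ 498.7 107.4 r 7.5
top0 red bbox 305 217 20 21 A 70 c [314.7 227.1] circ 453.2 205.8 r 34.0
top0 orange bbox 195 219 8 17 A 86 c [198.2 226.4] circ 464.4 579.2 r 26.4
top0 orange bbox 265 218 19 18 A 210 c [273.9 225.2] circ 458.4 337.4 r 30.4
top0 orange bbox 207 225 5 10 A 32 c [209.1 228.8] circ 455.1 548.0 r 15.3
scene0 blue bbox 208 38 25 7 A 78 c [220.9  41.1] circ 2250.6 5434.2 r 639.8
scene0 blue bbox 243 38 7 2 A 14 c [246.   38.5] circ 2686.6 5397.8 r 122.3
scene0 blue bbox 319 203 20 9 A 106 c [328.8 208.2] circ 591.6 186.4 r 34.3
scene0 blue bbox 0 318 32 43 A 881 c [ 19.  336.5] c
[... 309 characters left out ...]
rc 529.3 159.5 r 31.1
scene0 red bbox 276 213 22 15 A 109 c [287.4 223.6] circ 451.6 192.9 r 42.0
scene0 orange bbox 260 203 6 3 A 14 c [262.5 204. ] circ 435.8 320.0 r 9.2
scene0 orange bbox 263 202 15 9 A 83 c [270.8 206.5] circ 445.6 297.4 r 28.1
corner [639.7 135.5  30. ]
corner [655.5 -20.3  30. ]
corner [491.4 -37.5  30. ]
corner [472.  120.3  30. ]
collar c [0.56493471 0.05051814 0.051     ]
[566.6  99.7  51. ]
[563.3   1.3  51. ]
[617.   48.1  51. ]
[514.7  52.8  51. ]
hinge [0.50359773 0.04171356 0.055     ]
knob [0.48921665 0.10909414 0.0845    ]
pan rim [ 0.62744972 -0.24573497  0.056     ]
pan flange [ 0.62509585 -0.24474579  0.016     ]
lidknob [0.59714428 0.36571117 0.036     ]
```

```bash
python3 - <<'E'
from h import *
from scipy.spatial.transform import Rotation as Ro
o=get_obs(); print(np.round(Ro.from_rotvec(o['tcp_rot']).as_matrix(),3))
t,s=load('top0'),load('scene0')
# lid knob & seat in both views
f2=lambda x,y:(190+(x+.5)/2.6-.5,140+(y+.5)/2.6-.5)
f=lambda x,y:(240+(x+.5)/3-.5,125+(y+.5)/3-.5)
def tri(a,b):
    c1,r1=ray(t,*a);c2,r2=ray(s,*b); r1/=np.linalg.norm(r1);r2/=np.linalg.norm(r2)
    A=np.eye(3)*2-np.outer(r1,r1)-np.outer(r2,r2)
    P=(np.eye(3)-np.outer(r1,r1)); Q=np.eye(3)-np.outer(r2,r2)
    x=np.linalg.solve(P+Q,P@c1+Q@c2); return np.round(x*1000,1), np.round(1000*np.linalg.norm(P@(x-c1)),1)
print('lidknob top',tri(f(77,180),f2(287,113)))
print('knob top',tri(f(313,260),f2(330,187)))
print('pan rim',tri(f(630,131),f2(687,340)))
print('blue rim',tri(f(220,174),f2(360,160)))
print('red rim',tri(f(225,306),f2(253,197)))
print('yel rim',tri(f(598,294),f2(503,402)))
E
```

```text
[[ 0.976 -0.     0.22 ]
 [-0.22  -0.001  0.976]
 [-0.    -1.    -0.001]]
lidknob top (array([598.7, 364.9,  40.3]), np.float64(0.4))
knob top (array([493. , 108.1,  85.7]), np.float64(2.0))
pan rim (array([ 629.5, -245.9,   52.4]), np.float64(1.5))
blue rim (array([601. , 206.3,  39.9]), np.float64(0.9))
red rim (array([453.8, 204. ,  41.7]), np.float64(2.1))
yel rim (array([ 453.6, -200.4,   42. ]), np.float64(1.9))
```

>>> carry_out(
  fingers=[45,45,45,45,45,45,45,45,45,45,45,45,45,45,45,45,45,45,45,45],
  linear=[
    [40,-40,-20],
    [80,-85,-40],
    [120,-130,-60],
    [160,-170,-70],
    [200,-215,-70],
    [240,-257,-70],
    [275,-295,-70],
    [310,-332,-70],
    [345,-370,-70],
    [376,-403,-70],
    [376,-403,-70],
    [376,-403,-70],
    [376,-403,-80],
    [376,-403,-90],
    [376,-403,-95],
    [376,-403,-95],
    [376,-403,-95],
    [376,-403,-95],
    [376,-403,-95],
    [376,-403,-95],
  ],
  twist=[-0.05,-0.1,-0.15,-0.2,-0.25,-0.3,-0.35,-0.4,-0.45,-0.45,-0.45,-0.45,-0.45,-0.45,-0.45,-0.45,-0.45,-0.45,-0.45,-0.45],
  squeeze=25,
)

```text
clock: 2.1
position: [0.4916, 0.1093, 0.1269]
tcp_rot: [-1.506, 0.525, -0.526]
wrist_force: [-0.2, 0.4, -0.5]
finger_gap: 0.0451
```

>>> carry_out(
  fingers=[45,45,45,10,10,10,10,10,10],
  linear=[
    [0,0,-25],
    [0,0,-46],
    [0,0,-46],
    [0,0,-46],
    [0,0,-46],
    [0,0,-46],
    [0,0,-46],
    [0,0,-46],
    [0,0,-46],
  ],
  twist=[0,0,0,0,0,0,0,0,0],
)

```text
clock: 3.0
position: [0.4916, 0.1092, 0.0807]
tcp_rot: [-1.506, 0.525, -0.526]
wrist_force: [-0.6, 0.0, 0.8]
finger_gap: 0.0101
```

```bash
python3 - <<'E'
from h import *
d=snap('scene','s1'); a=d['frame'][140:290,220:420]; cv2.imwrite('pics/s1c.png',cv2.resize(a,None,fx=3.5,fy=3.5))
yaw=0.105;c=np.array([565,50.5]);h=c-66*np.array([np.cos(yaw),np.sin(yaw)])
k=np.array([491.6,109.3])
p0=np.arctan2(-(k-h)[0],(k-h)[1]); print(h,p0-yaw,np.linalg.norm(k-h))
for i in range(1,15):
    th=yaw+0.05+i*(1.6-.05+.03)/14; p=h+68*np.array([-np.sin(th),np.cos(th)]); print(np.round(p-k))
E
```

```text
[499.36349086  43.58272686] 0.012589708942961214 66.17425314746372
[-10.  -0.]
[-18.  -3.]
[-24.  -6.]
[-31. -10.]
[-37. -15.]
[-43. -20.]
[-47. -26.]
[-51. -32.]
[-55. -39.]
[-57. -46.]
[-59. -54.]
[-60. -62.]
[-60. -69.]
[-59. -77.]
```

View pics/s1c.png

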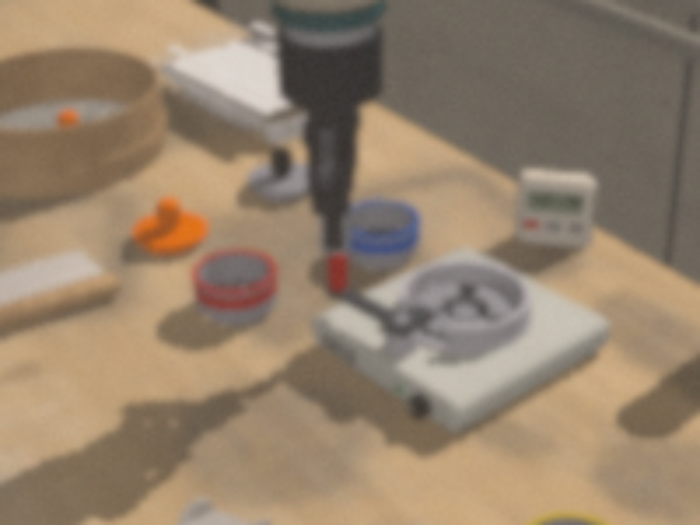

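```bash
python3 - <<'E'
from h import *
d=snap('scene','s2');t=snap('top','t2')
for z in(.054,.059,.0845): 
  p=proj(d,[.4916,.1092,z]); print(z,p,(p-[220,140])*3.5, proj(t,[.4916,.1092,z]))
a=t['frame'][150:260,280:420]; cv2.imwrite('pics/t2c.png',cv2.resize(a,None,fx=5,fy=5))
a=d['frame'][180:240,290:350]; cv2.imwrite('pics/s2c.png',cv2.resize(a,None,fx=10,fy=10))
E
```

```text
0.054 [315.5405867  221.90798091] [334.39205344 286.67793317] [343.68625913 213.02309891]
0.059 [315.49231229 220.33093058] [334.22309301 281.15825701] [343.7267619  212.73969766]
0.0845 [315.24282845 212.16991836] [333.34989957 252.59471424] [343.93774729 211.26344549]
```

View pics/t2c.png

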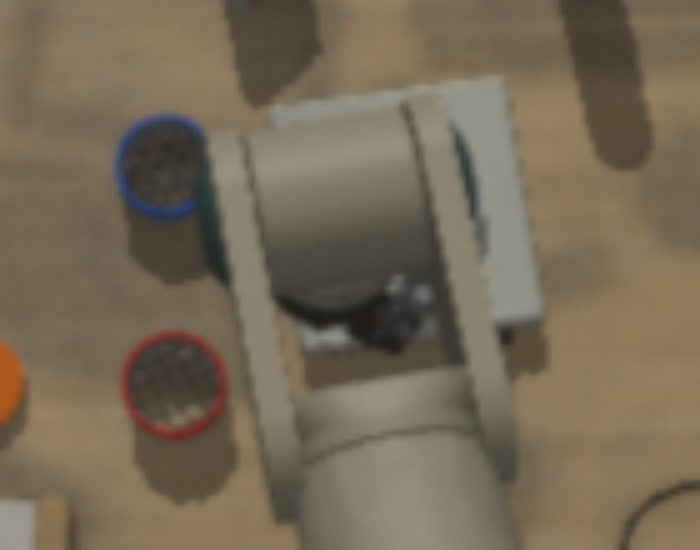

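View pics/s2c.png

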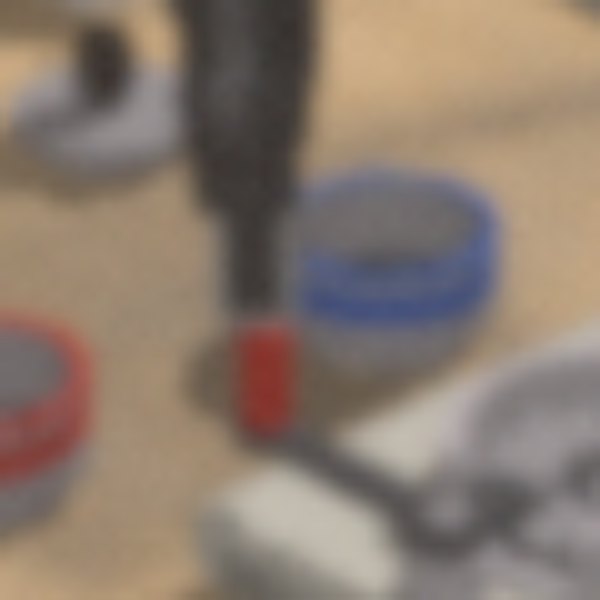

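```bash
python3 - <<'E'
from h import *
d=load('scene0')
for z in(.2207,.2117,.1987): print(z,proj(d,[.1154,.5118,z]))
a=d['frame'][70:170,70:170]; cv2.imwrite('pics/s0g.png',cv2.resize(a,None,fx=6,fy=6))
E
```

```text
0.2207 [125.52683279 152.53765001]
0.2117 [126.31611048 155.49149597]
0.1987 [127.44955888 159.72030605]
```

View pics/s0g.png

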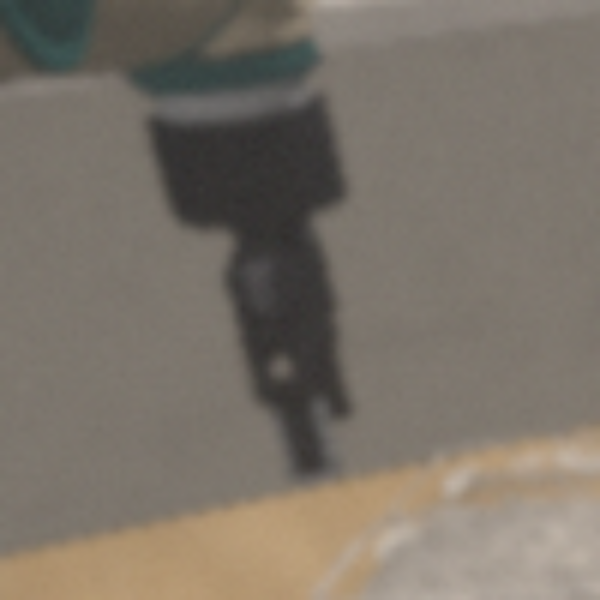

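```bash
python3 - <<'E'
from h import *
d=load('scene0')
for s in(-1,1):
  for z in(.2207,.2117,.1987): print(s,z,proj(d,[.1154+s*.22*.048,.5118+s*.976*.048,z]))
d=load('s2')
from math import *
for s in(-1,1):
  for z in(.0807,.059): print(s,z,proj(d,[.4916+s*cos(.89)*.012,.1092+s*sin(.89)*.012,z])-[290,180])
E
```

```text
-1 0.2207 [124.52228818 158.33172173]
-1 0.2117 [125.34933726 161.37656245]
-1 0.1987 [126.53662302 165.7338303 ]
1 0.2207 [126.46678378 147.15754783]
1 0.2117 [127.22141906 150.02511336]
1 0.1987 [128.30545634 154.13197357]
-1 0.0807 [24.85591315 35.68265238]
-1 0.059 [25.07455563 42.66145666]
1 0.0807 [25.69628794 31.16075845]
1 0.059 [25.90178925 38.04674399]
```

>>> carry_out(
  fingers=[45,45,45,45,45],
  linear=[
    [0,0,0],
    [0,0,0],
    [0,0,0],
    [0,0,0],
    [0,0,-4],
  ],
  twist=[0,0,0,0,0],
)

```text
clock: 3.65
position: [0.4918, 0.1092, 0.0769]
tcp_rot: [-1.505, 0.525, -0.527]
wrist_force: [-0.3, 0.4, 0.2]
finger_gap: 0.0449
```

```bash
python3 - <<'E'
from h import *
d=snap('scene','s3')
a=d['frame'][160:240,280:360]; cv2.imwrite('pics/s3c.png',cv2.resize(a,None,fx=7,fy=7,interpolation=cv2.INTER_CUBIC))
E
```

```text
(no output)
```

View pics/s3c.png

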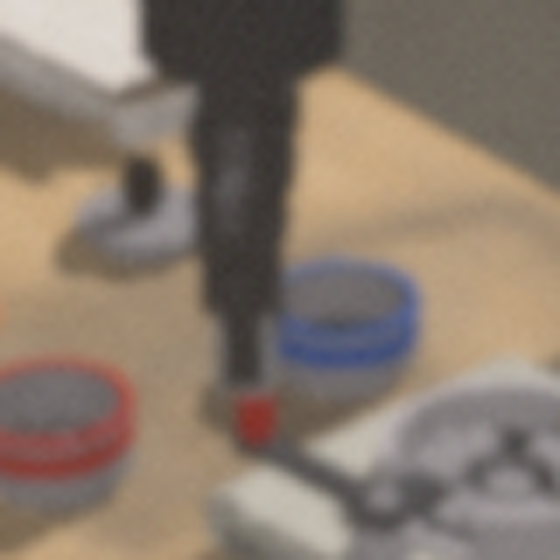

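```bash
python3 - <<'E'
from h import *
from math import *
d=load('s3')
for r in(.0225,.03,.037):
  for z in(.055,.075,.085,.095): print(r,z,proj(d,[.4918-cos(.89)*r,.1092-sin(.89)*r,z]))
E
```

```text
0.0225 0.055 [314.8056812  225.99392746]
0.0225 0.075 [314.60010763 219.55502241]
0.0225 0.085 [314.49595009 216.28805553]
0.0225 0.095 [314.39086723 212.98893366]
0.03 0.055 [314.53673805 227.50627085]
0.03 0.075 [314.32710296 221.04058655]
0.03 0.085 [314.22087899 217.75964673]
0.03 0.095 [314.1137055  214.44615219]
0.037 0.055 [314.28260653 228.93538073]
0.037 0.075 [314.06909655 222.44460506]
0.037 0.085 [313.96090078 219.15056632]
0.037 0.095 [313.85173221 215.82359365]
```

>>> carry_out(
  fingers=[45,45,45,45],
  linear=[
    [0,0,-2],
    [0,0,-4],
    [0,0,-6],
    [0,0,-6],
  ],
  twist=[0,0,0,0],
)

```text
clock: 4.1
position: [0.4913, 0.1091, 0.0701]
tcp_rot: [-1.506, 0.526, -0.525]
wrist_force: [-0.2, -0.2, 0.1]
finger_gap: 0.0449
```

>>> carry_out(
  fingers=[45,45,45,45,10,10,10,10,10],
  linear=[
    [0,0,-2],
    [0,0,-4],
    [0,0,-6],
    [0,0,-6],
    [0,0,-6],
    [0,0,-6],
    [0,0,-6],
    [0,0,-6],
    [0,0,-6],
  ],
  twist=[0,0,0,0,0,0,0,0,0],
)

```text
clock: 5.0
position: [0.4915, 0.109, 0.0647]
tcp_rot: [-1.506, 0.526, -0.526]
wrist_force: [-1.3, -1.4, 1.2]
finger_gap: 0.0135
```

```bash
python3 - <<'E'
from h import *
d=snap('scene','s4')
a=d['frame'][160:240,280:360]; cv2.imwrite('pics/s4c.png',cv2.resize(a,None,fx=7,fy=7,interpolation=cv2.INTER_CUBIC))
E
```

```text
(no output)
```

View pics/s4c.png

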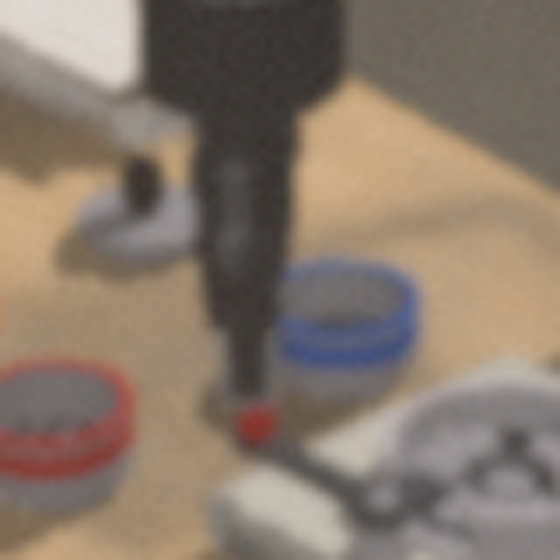

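>>> carry_out(
  fingers=[30,30,30,30,30,10,10,10,10,10],
  linear=[
    [0,0,0],
    [0,0,-3],
    [0,0,-6],
    [0,0,-9],
    [0,0,-9],
    [0,0,-9],
    [0,0,-9],
    [0,0,-9],
    [0,0,-9],
    [0,0,-9],
  ],
  twist=[0,0,0,0,0,0,0,0,0,0],
)

```text
clock: 6.05
position: [0.4914, 0.1091, 0.0555]
tcp_rot: [-1.506, 0.526, -0.526]
wrist_force: [-0.7, -1.0, -0.3]
finger_gap: 0.0137
```

```bash
python3 - <<'E'
from h import *
o=get_obs()
for k,v in o.items(): print(k,np.round(v,4))
d=snap('scene','s5')
a=d['frame'][160:240,280:360]; cv2.imwrite('pics/s5c.png',cv2.resize(a,None,fx=7,fy=7,interpolation=cv2.INTER_CUBIC))
E
```

```text
clock 6.05
qpos [ 0.1452  0.1157  1.6736  0.      1.3523 -0.7539]
joint_vel [-0.0011 -0.0007  0.0007  0.0004  0.0014  0.0003]
joint_torque [ 1.48600e-01 -3.78562e+01 -3.33952e+01  9.54000e-02 -1.95100e-01
 -2.90000e-03]
position [0.4914 0.1091 0.0555]
tcp_rot [-1.5061  0.5258 -0.5258]
wrist_force [-0.7424 -0.9691 -0.3361]
ft_torque [-0.1014  0.0836 -0.0166]
finger_gap 0.0137
```

View pics/s5c.png

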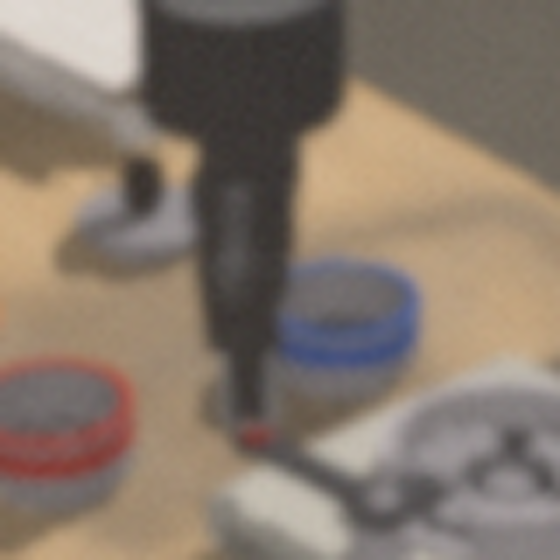

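>>> carry_out(
  fingers=[10,10,10,10,10,10,10,10,10,10,10,10,10,10,10],
  linear=[
    [-9,-1,0],
    [-17,-3,0],
    [-24,-6,0],
    [-31,-10,0],
    [-37,-15,0],
    [-43,-20,0],
    [-47,-26,0],
    [-51,-32,0],
    [-55,-39,0],
    [-57,-46,0],
    [-59,-54,0],
    [-60,-62,0],
    [-60,-69,0],
    [-59,-76,0],
    [-59,-76,0],
  ],
  twist=[0,0,0,0,0,0,0,0,0,0,0,0,0,0,0],
)

```text
clock: 7.6
position: [0.4324, 0.0349, 0.0557]
tcp_rot: [-1.5, 0.527, -0.524]
wrist_force: [0.4, 16.9, 1.8]
finger_gap: 0.0138
```

>>> carry_out(
  fingers=[35,35,35,35,35,35,66,66,66,66,66,66,66,66,66,66,66],
  linear=[
    [0,1,0],
    [0,1,0],
    [0,1,0],
    [0,1,10],
    [0,1,45],
    [0,1,70],
    [30,-30,80],
    [60,-70,80],
    [90,-110,80],
    [115,-150,80],
    [130,-165,50],
    [130,-165,20],
    [130,-165,-5],
    [130,-165,-10],
    [130,-165,-15],
    [130,-165,-20],
    [130,-165,-20],
  ],
  twist=[0,0,0,0,0,0,0.1,0.21,0.21,0.21,0.21,0.21,0.21,0.21,0.21,0.21,0.21],
)

```text
clock: 9.3
position: [0.5629, -0.1319, 0.0364]
tcp_rot: [-1.54, 0.361, -0.363]
wrist_force: [-0.3, 0.3, -0.3]
finger_gap: 0.066
```

```bash
python3 - <<'E'
from h import *
d=snap('scene','s6')
a=d['frame'][160:340,250:500]; cv2.imwrite('pics/s6c.png',cv2.resize(a,None,fx=3,fy=3,interpolation=cv2.INTER_CUBIC))
E
```

```text
(no output)
```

View pics/s6c.png

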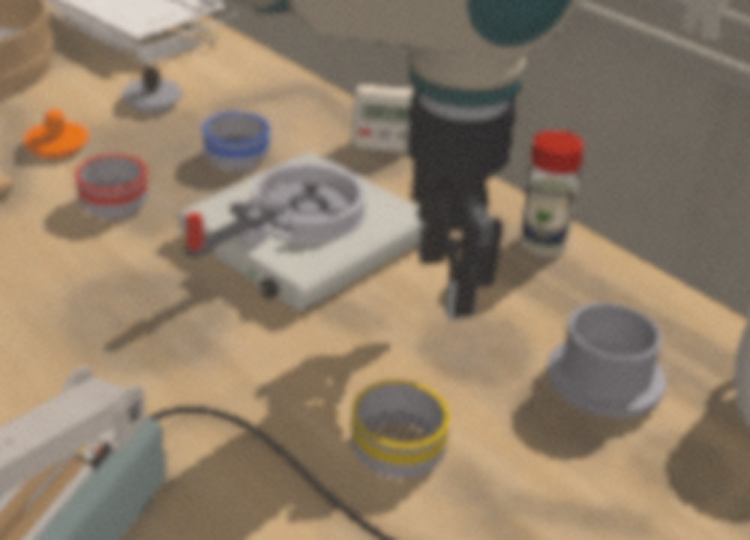

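>>> carry_out(
  fingers=[66,66,66,66,66,66],
  linear=[
    [0,0,-4],
    [0,0,-8],
    [0,0,-12],
    [0,0,-15],
    [0,0,-18],
    [0,0,-18],
  ],
  twist=[0,0,0,0,0,0],
)

```text
clock: 9.95
position: [0.5622, -0.1317, 0.0169]
tcp_rot: [-1.54, 0.363, -0.361]
wrist_force: [-0.3, 0.2, -0.4]
finger_gap: 0.0661
```

>>> carry_out(
  fingers=[66,66,66,66,66,66],
  linear=[
    [0,0,-3],
    [0,0,-6],
    [0,0,-9],
    [0,0,-12],
    [0,0,-14],
    [0,0,-14],
  ],
  twist=[0,0,0,0,0,0],
)

```text
clock: 10.55
position: [0.5622, -0.1318, 0.0031]
tcp_rot: [-1.54, 0.363, -0.362]
wrist_force: [0.3, 0.1, -0.8]
finger_gap: 0.0663
```

>>> carry_out(
  fingers=[66,66,66,66],
  linear=[
    [0,0,-2],
    [0,0,-4],
    [0,0,-6],
    [0,0,-6],
  ],
  twist=[0,0,0,0],
)

```text
clock: 10.95
position: [0.5622, -0.1318, -0.0029]
tcp_rot: [-1.54, 0.363, -0.362]
wrist_force: [0.9, -0.5, 0.4]
finger_gap: 0.0661
```

>>> carry_out(
  fingers=[66,66,66,66],
  linear=[
    [0,0,-2],
    [0,0,-4],
    [0,0,-6],
    [0,0,-6],
  ],
  twist=[0,0,0,0],
)

```text
clock: 11.35
position: [0.5622, -0.1318, -0.0089]
tcp_rot: [-1.54, 0.363, -0.362]
wrist_force: [-0.4, 0.3, -1.1]
finger_gap: 0.0662
```

>>> carry_out(
  fingers=[66,66,66,66],
  linear=[
    [0,0,-2],
    [0,0,-4],
    [0,0,-6],
    [0,0,-6],
  ],
  twist=[0,0,0,0],
)

```text
clock: 11.75
position: [0.5622, -0.1318, -0.0149]
tcp_rot: [-1.54, 0.363, -0.362]
wrist_force: [-0.3, -0.4, -0.4]
finger_gap: 0.0657
```

>>> carry_out(
  fingers=[66,66,66],
  linear=[
    [0,0,-2],
    [0,0,-4],
    [0,0,-4],
  ],
  twist=[0,0,0],
)

```text
clock: 12.05
position: [0.5627, -0.1319, -0.0164]
tcp_rot: [-1.54, 0.362, -0.362]
wrist_force: [-8.1, 2.6, 15.3]
finger_gap: 0.0658
```

```bash
python3 - <<'E'
from h import *
d=snap('scene','s7')
a=d['frame'][160:340,250:500]; cv2.imwrite('pics/s7c.png',cv2.resize(a,None,fx=3,fy=3,interpolation=cv2.INTER_CUBIC))
E
```

```text
(no output)
```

View pics/s7c.png

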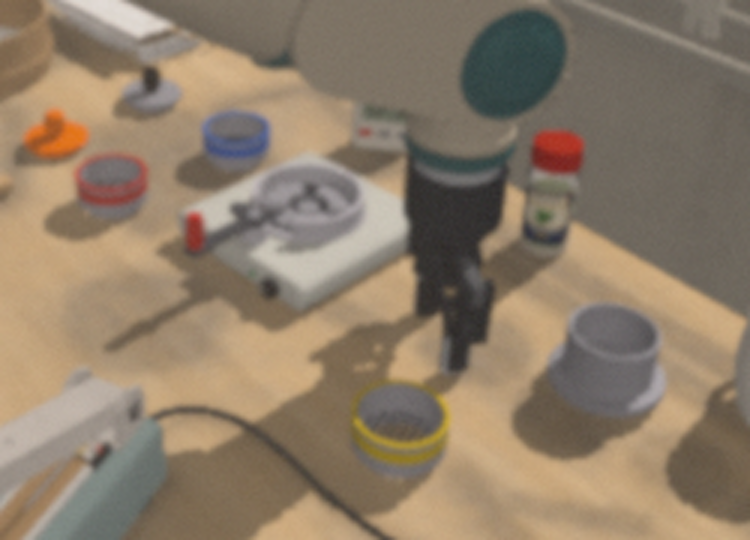

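>>> carry_out(
  fingers=[85,85,85,85,85,85,85],
  linear=[
    [0,0,40],
    [0,0,85],
    [30,-50,90],
    [55,-92,90],
    [66,-114,90],
    [66,-114,90],
    [66,-114,90],
  ],
  twist=[0,0,0,0,0,0,0],
)

```text
clock: 12.8
position: [0.6282, -0.2461, 0.0707]
tcp_rot: [-1.54, 0.364, -0.362]
wrist_force: [-0.5, 0.7, 0.1]
finger_gap: 0.0848
```

```bash
python3 - <<'E'
from h import *
d=snap('scene','s8')
a=d['frame'][160:340,330:520]; cv2.imwrite('pics/s8c.png',cv2.resize(a,None,fx=3.2,fy=3.2,interpolation=cv2.INTER_CUBIC))
d=snap('top','t8')
a=d['frame'][125:275,300:500]; cv2.imwrite('pics/t8c.png',cv2.resize(a,None,fx=3.2,fy=3.2,interpolation=cv2.INTER_CUBIC))
E
```

```text
(no output)
```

View pics/s8c.png

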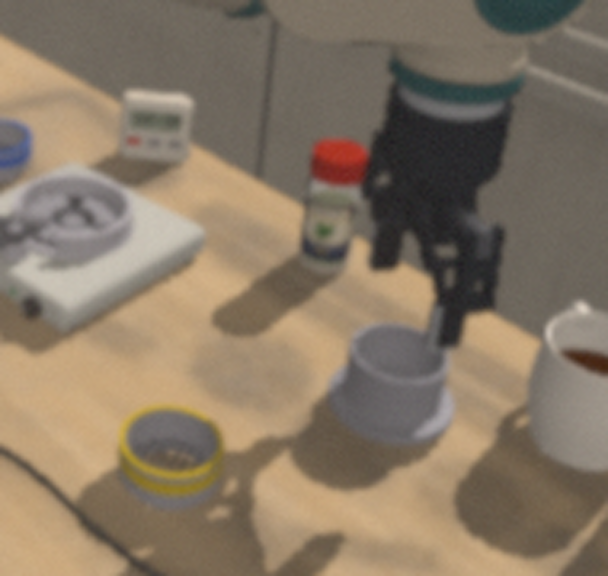

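View pics/t8c.png

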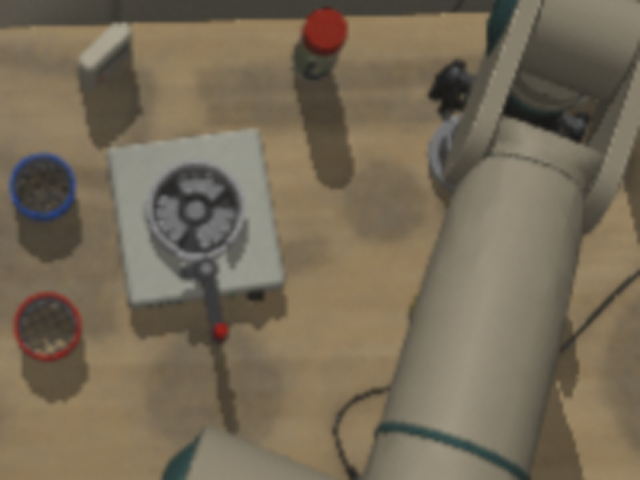

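```bash
python3 - <<'E'
from h import *
d=load('s8')
f=lambda p:(np.array(p)-[330,160])*3.2
for ps in (1.1,1.3,1.5):
  for s in(-1,1):
    X=np.array([.628,-.246,.0885])+s*.05*np.array([np.cos(ps),np.sin(ps),0]); print(ps,s,f(proj(d,X)))
print(f(proj(d,[.628,-.246,.0885])),f(proj(d,[.628,-.246,.056])))
t=load('t8');g=lambda p:(np.array(p)-[300,125])*3.2
for ps in (1.1,1.3,1.5):
  for s in(-1,1):
    X=np.array([.628,-.246,.11])+s*.05*np.array([np.cos(ps),np.sin(ps),0]); print(ps,s,g(proj(t,X)))
E
```

```text
1.1 -1 [438.35705285 357.89603109]
1.1 1 [375.94313398 270.95515156]
1.3 -1 [451.80341852 355.30202353]
1.3 1 [363.49553466 273.06012136]
1.5 -1 [463.21579559 350.93651098]
1.5 1 [352.56620652 276.67889245]
[405.65861303 312.27908755] [398.27154333 349.75119343]
1.1 -1 [540.61759744 145.48167156]
1.1 1 [446.6121187  104.59288756]
1.3 -1 [543.36680872 136.32198755]
1.3 1 [443.74897903 113.6561237 ]
1.5 -1 [544.11633776 126.73462512]
1.5 1 [442.85733804 123.19498097]
```

>>> carry_out(
  fingers=[85,85,85,85,85],
  linear=[
    [0,0,-15],
    [0,0,-25],
    [0,0,-32],
    [0,0,-36],
    [0,0,-36],
  ],
  twist=[0,0,0,0,0],
)

```text
clock: 13.4
position: [0.628, -0.2455, 0.0345]
tcp_rot: [-1.54, 0.363, -0.361]
wrist_force: [0.2, -0.2, -0.6]
finger_gap: 0.085
```

```bash
python3 - <<'E'
from h import *
d=snap('scene','s9')
a=d['frame'][200:320,400:510]; cv2.imwrite('pics/s9c.png',cv2.resize(a,None,fx=5,fy=5,interpolation=cv2.INTER_CUBIC))
E
```

```text
(no output)
```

View pics/s9c.png

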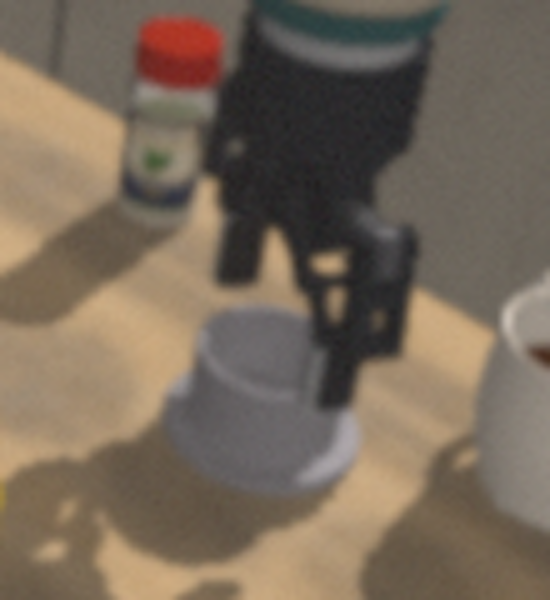

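>>> carry_out(
  fingers=[85,85,85,85],
  linear=[
    [0,0,-4],
    [0,0,-8],
    [0,0,-12],
    [0,0,-12],
  ],
  twist=[0,0,0,0],
)

```text
clock: 13.85
position: [0.628, -0.2457, 0.0225]
tcp_rot: [-1.54, 0.363, -0.361]
wrist_force: [0.6, -0.5, -1.1]
finger_gap: 0.0849
```

>>> carry_out(
  fingers=[85,85,85,60,60,60,60,60,60],
  linear=[
    [0,0,-4],
    [0,0,-8],
    [0,0,-12],
    [0,0,-12],
    [0,0,-12],
    [0,0,-12],
    [0,0,-12],
    [0,0,-12],
    [0,0,-12],
  ],
  twist=[0,0,0,0,0,0,0,0,0],
  squeeze=20,
)

```text
clock: 14.75
position: [0.6283, -0.2458, 0.0112]
tcp_rot: [-1.54, 0.362, -0.362]
wrist_force: [0.8, -0.7, -2.5]
finger_gap: 0.069
```

```bash
python3 - <<'E'
from h import *
d=snap('scene','s10')
a=d['frame'][200:320,400:510]; cv2.imwrite('pics/s10c.png',cv2.resize(a,None,fx=5,fy=5,interpolation=cv2.INTER_CUBIC))
E
```

```text
(no output)
```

View pics/s10c.png

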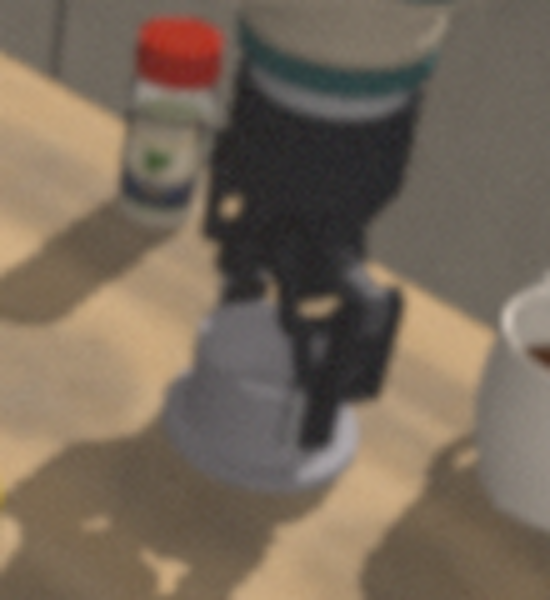

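>>> carry_out(
  fingers=[85,85,85,85,85,85,85,85,85,85,85,85,85,85,85,85],
  linear=[
    [0,0,0],
    [0,0,0],
    [0,0,0],
    [0,0,0],
    [0,0,0],
    [0,0,0],
    [0,0,0],
    [0,0,0],
    [0,0,0],
    [0,0,0],
    [0,0,0],
    [0,0,0],
    [0,0,0],
    [0,0,0],
    [0,0,0],
    [0,0,0],
  ],
  twist=[0,0,0,-0.14,-0.28,-0.42,-0.56,-0.7,-0.84,-0.98,-1.12,-1.26,-1.4,-1.54,-1.57,-1.57],
)

```text
clock: 16.4
position: [0.6286, -0.2459, 0.0118]
tcp_rot: [-0.954, 1.54, -1.541]
wrist_force: [0.1, 0.1, -0.0]
finger_gap: 0.0847
```

>>> carry_out(
  fingers=[60,60,60,60,60,60,60],
  linear=[
    [0,0,0],
    [0,0,0],
    [0,0,0],
    [0,0,0],
    [0,0,0],
    [0,0,0],
    [0,0,0],
  ],
  twist=[0,0,0,0,0,0,0],
  squeeze=60,
)

```text
clock: 17.1
position: [0.6288, -0.246, 0.0122]
tcp_rot: [-0.954, 1.539, -1.541]
wrist_force: [-0.3, 0.9, 5.2]
finger_gap: 0.0671
```

```bash
python3 - <<'E'
from h import *
d=snap('scene','s11')
a=d['frame'][200:320,400:510]; cv2.imwrite('pics/s11c.png',cv2.resize(a,None,fx=5,fy=5,interpolation=cv2.INTER_CUBIC))
t=load('t8'); print(get_obs()['qpos'])
# collar fit in t8: bright ring
a=t['frame'][160:215,335:390]; cv2.imwrite('pics/t8d.png',cv2.resize(a,None,fx=10,fy=10,interpolation=cv2.INTER_CUBIC))
E
```

```text
[-4.27544441e-01  6.16906924e-01  1.13082048e+00 -1.13719564e-05
  1.39277734e+00  3.32373159e-02]
```

View pics/s11c.png

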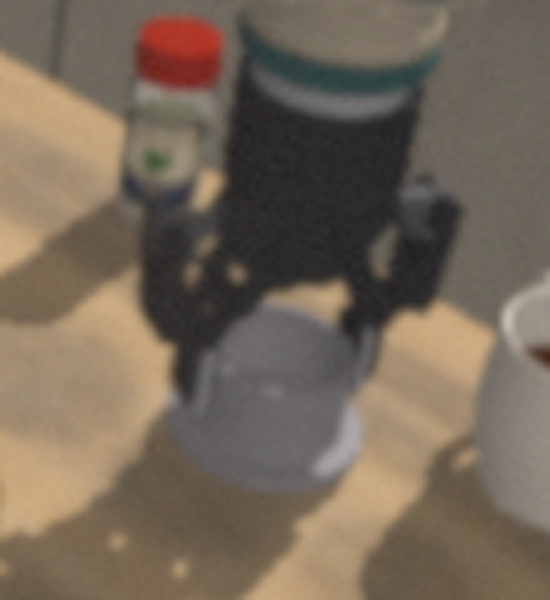

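View pics/t8d.png

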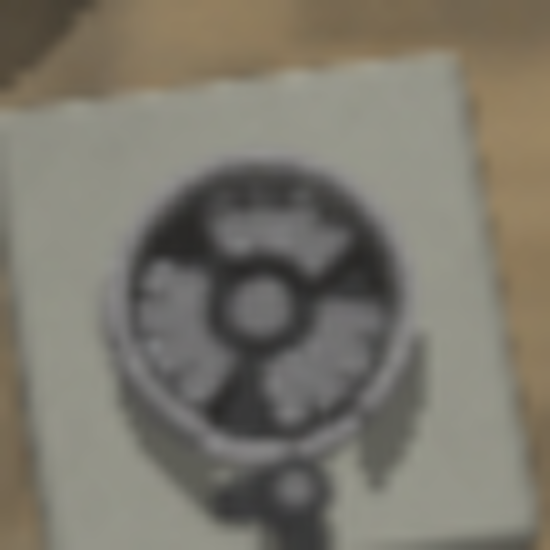

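```bash
python3 - <<'E'
from h import *
t=load('t8')
f=lambda x,y:(335+(x+.5)/10-.5,160+(y+.5)/10-.5)
print(onz(t,*f(262,307),.051))
for p in [(118,307),(405,307),(262,165),(262,450)]: print(onz(t,*f(*p),.051)*1000)
print('hub',onz(t,*f(260,305),.037)) 
for n,p in (('p1',(180,240)),('p2',(355,278)),('p3',(241,405))): 
  w=onz(t,*f(*p),.032)[:2]-np.array([.565,.0505]); print(n,np.degrees(np.arctan2(w[1],w[0])),np.hypot(*w))
s=load('s0') if 0 else load('scene0')
print('knob open top',onz(t,300+(221+.5)/3.2-.5,125+(330+.5)/3.2-.5,.0845))
a=s['frame'][185:240,330:385]; cv2.imwrite('pics/s0d.png',cv2.resize(a,None,fx=10,fy=10,interpolation=cv2.INTER_CUBIC))
E
```

```text
[0.566331   0.05017959 0.051     ]
[567.88866733  97.43890063  51.        ]
[564.78330271   3.27437194  51.        ]
[614.56346054  47.94440997  51.        ]
[518.42329236  52.40406376  51.        ]
hub [0.57036719 0.04975711 0.037     ]
p1 39.53298430279532 0.038561751789249414
p2 -66.01485309149284 0.036310620363541976
p3 166.0988810907031 0.028088942838116464
knob open top [0.43617703 0.03328582 0.0845    ]
```

View pics/s0d.png

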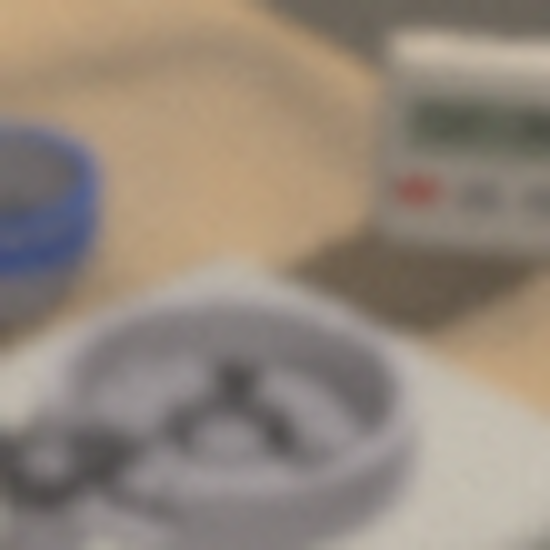

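>>> carry_out(
  fingers=[60,60,60,60,60,60,60,60,60,60,60,60,60,60],
  linear=[
    [0,0,30],
    [0,0,65],
    [-5,30,65],
    [-14,65,65],
    [-22,105,65],
    [-31,145,65],
    [-40,185,65],
    [-48,225,65],
    [-55,260,65],
    [-60,280,65],
    [-63,295,65],
    [-63,295,60],
    [-63,295,55],
    [-63,295,55],
  ],
  twist=[0,0,0,0,0,0,0,0,0,0,0,0,0,0],
)

```text
clock: 18.55
position: [0.5649, 0.0481, 0.0649]
tcp_rot: [-0.956, 1.542, -1.541]
wrist_force: [-0.3, -0.7, -3.4]
finger_gap: 0.0669
```

```bash
python3 - <<'E'
from h import *
d=snap('scene','s12')
a=d['frame'][140:270,290:420]; cv2.imwrite('pics/s12c.png',cv2.resize(a,None,fx=4.5,fy=4.5,interpolation=cv2.INTER_CUBIC))
E
```

```text
(no output)
```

View pics/s12c.png

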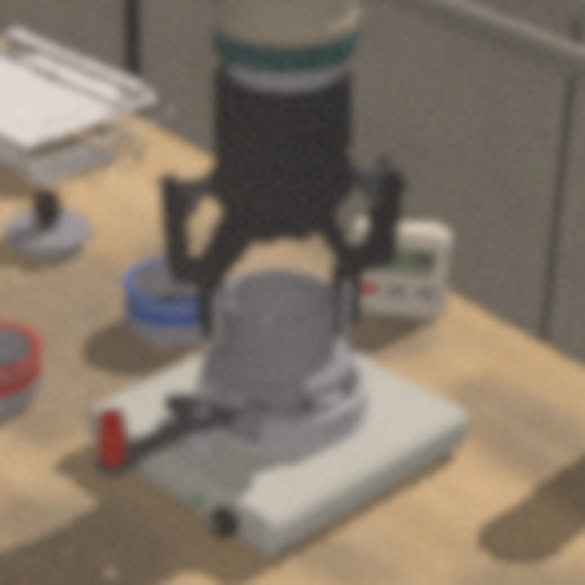

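>>> carry_out(
  fingers=[60,60,60,60,60,60],
  linear=[
    [0,1,-2],
    [0,1,-4],
    [0,1,-6],
    [0,1,-8],
    [0,1,-8],
    [0,1,-8],
  ],
  twist=[0,0,0,0,0,0],
)

```text
clock: 19.2
position: [0.5655, 0.0502, 0.0585]
tcp_rot: [-0.955, 1.54, -1.54]
wrist_force: [0.8, 0.7, -2.9]
finger_gap: 0.0666
```

>>> carry_out(
  fingers=[60,60,60,60,60],
  linear=[
    [0,0,-2],
    [0,0,-4],
    [0,0,-5],
    [0,0,-6],
    [0,0,-6],
  ],
  twist=[0,0,0,0,0],
)

```text
clock: 19.7
position: [0.5654, 0.0502, 0.0536]
tcp_rot: [-0.955, 1.54, -1.54]
wrist_force: [-4.4, -1.6, 4.3]
finger_gap: 0.067
```

>>> carry_out(
  fingers=[60,60,60,60,60],
  linear=[
    [-1,-0.5,1],
    [-1.5,-1,1],
    [-1.5,-1,0],
    [-1.5,-1,-1],
    [-1.5,-1,-2],
  ],
  twist=[0,0,0,0,0],
)

```text
clock: 20.2
position: [0.5645, 0.0493, 0.0534]
tcp_rot: [-0.953, 1.539, -1.54]
wrist_force: [-9.7, -0.3, 21.4]
finger_gap: 0.0669
```

```bash
python3 - <<'E'
from h import *
o=get_obs(); print(np.round(o['ft_torque'],3),np.round(o['wrist_force'],2),o['position'])
E
```

```text
[0.401 2.407 0.198] [-9.71 -0.29 21.39] [0.5644698  0.04932689 0.0534371 ]
```

>>> carry_out(
  fingers=[60,60,60,60,60,60],
  linear=[
    [0,0,2],
    [-2,0,2],
    [-2,0,1],
    [-2,0,0],
    [-2,0,-1],
    [-2,0,-1],
  ],
  twist=[0,0,0,0,0,0],
)

```text
clock: 20.8
position: [0.5634, 0.0492, 0.0535]
tcp_rot: [-0.951, 1.537, -1.541]
wrist_force: [-5.7, -0.8, 22.4]
finger_gap: 0.0674
```

```bash
python3 - <<'E'
from h import *
o=get_obs(); print(np.round(o['ft_torque'],3),np.round(o['wrist_force'],2),o['position'])
E
```

```text
[0.261 1.792 0.104] [-5.68 -0.81 22.39] [0.56342071 0.04918151 0.05353867]
```

```bash
python3 - <<'E'
from h import *
d=snap('scene','s13')
a=d['frame'][190:260,310:390]; cv2.imwrite('pics/s13c.png',cv2.resize(a,None,fx=8,fy=8,interpolation=cv2.INTER_CUBIC))
E
```

```text
(no output)
```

View pics/s13c.png

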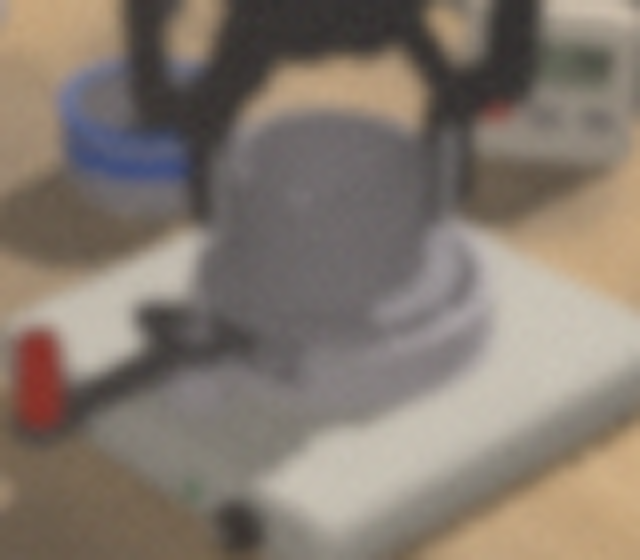

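>>> carry_out(
  fingers=[60,60,60,60,60,60],
  linear=[
    [0,0,3],
    [3,-2,3],
    [3,-2,2],
    [3,-2,0],
    [3,-2,-1],
    [3,-2,-1],
  ],
  twist=[0,0,0,0,0,0],
)

```text
clock: 21.45
position: [0.565, 0.0481, 0.053]
tcp_rot: [-0.954, 1.541, -1.538]
wrist_force: [-15.3, 2.3, 32.6]
finger_gap: 0.0668
```

```bash
python3 - <<'E'
from h import *
o=get_obs(); print(np.round(o['ft_torque'],3),np.round(o['wrist_force'],2),o['position'])
E
```

```text
[ 0.855  3.886 -0.111] [-15.32   2.35  32.61] [0.56499318 0.04808881 0.05295731]
```

```bash
python3 - <<'E'
from h import *
d=snap('scene','s14'); im=d['frame'][190:260,310:390]; im=cv2.resize(im,None,fx=10,fy=10,interpolation=cv2.INTER_CUBIC)
def circ(c,r,z,col):
    P=np.array([(proj(d,[c[0]+r*np.cos(a),c[1]+r*np.sin(a),z])-[310,190]+.5)*10 for a in np.linspace(0,6.283,60)])
    cv2.polylines(im,[P.astype(np.int32)],True,col,1)
circ((.5655,.049),.0455,.051,(0,255,0)); circ((.5655,.049),.0505,.051,(0,255,0))
circ((.565,.048),.044,.057,(0,0,255)); circ((.565,.048),.034,.097,(255,0,0))
cv2.imwrite('pics/s14c.png',im)
E
```

```text
(no output)
```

View pics/s14c.png

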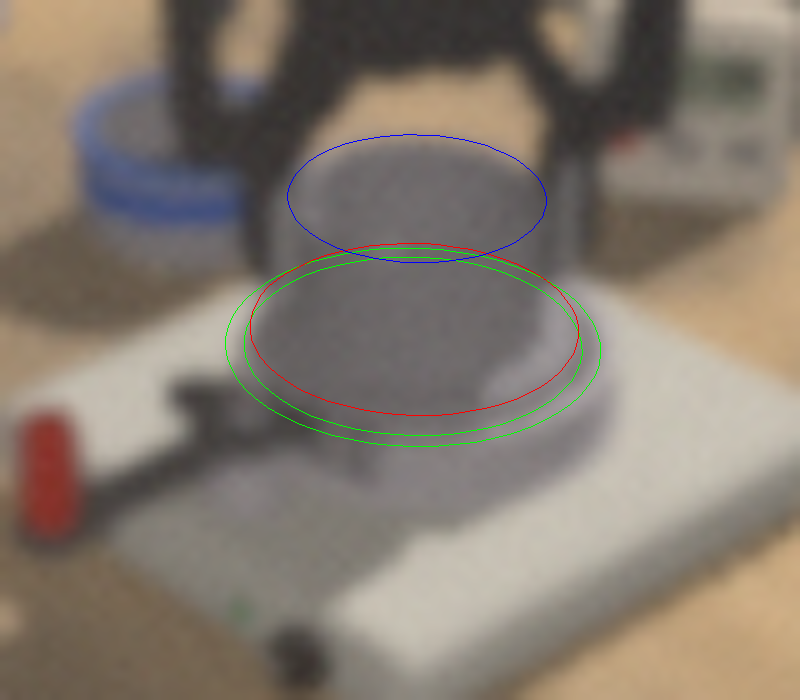

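>>> carry_out(
  fingers=[60,60,60,60],
  linear=[
    [0,0,1],
    [0,0,1.5],
    [0,0,1.5],
    [0,0,1.5],
  ],
  twist=[0,0,0,0],
)

```text
clock: 21.9
position: [0.5649, 0.048, 0.0531]
tcp_rot: [-0.954, 1.541, -1.538]
wrist_force: [-11.0, 2.5, 23.7]
finger_gap: 0.067
```

>>> carry_out(
  fingers=[60,60,60],
  linear=[
    [1.5,0,0],
    [3,0,0],
    [3,0,0],
  ],
  twist=[0,0,0],
)

```text
clock: 22.2
position: [0.5677, 0.048, 0.0519]
tcp_rot: [-0.955, 1.541, -1.539]
wrist_force: [-8.8, 3.7, 17.1]
finger_gap: 0.0671
```

>>> carry_out(
  fingers=[60,60,60],
  linear=[
    [1,0,0],
    [1.5,0,0],
    [1.5,0,0],
  ],
  twist=[0,0,0],
)

```text
clock: 22.5
position: [0.5683, 0.0479, 0.0518]
tcp_rot: [-0.957, 1.543, -1.538]
wrist_force: [-13.6, 2.6, 20.3]
finger_gap: 0.0667
```

```bash
python3 - <<'E'
from h import *
o=get_obs(); print(np.round(o['ft_torque'],3),np.round(o['wrist_force'],2),o['position'])
E
```

```text
[ 0.396  2.871 -0.152] [-13.58   2.61  20.33] [0.56827373 0.04785055 0.05184209]
```

>>> carry_out(
  fingers=[60,60,60,60],
  linear=[
    [-1,0,0],
    [-1.5,0,0],
    [-1.5,0,0.5],
    [-1.5,0,0.5],
  ],
  twist=[0,0,0,0],
)

```text
clock: 22.9
position: [0.5681, 0.0478, 0.052]
tcp_rot: [-0.954, 1.54, -1.539]
wrist_force: [-5.0, 3.5, 12.1]
finger_gap: 0.0672
```

```bash
python3 - <<'E'
from h import *
o=get_obs(); print(np.round(o['ft_torque'],3),np.round(o['wrist_force'],2),o['position'])
d=snap('scene','s15'); im=d['frame'][190:260,310:390]; im=cv2.resize(im,None,fx=10,fy=10,interpolation=cv2.INTER_CUBIC); cv2.imwrite('pics/s15c.png',im)
E
```

```text
[ 0.332  1.311 -0.162] [-5.03  3.5  12.14] [0.56809321 0.04783886 0.05199226]
```

View pics/s15c.png

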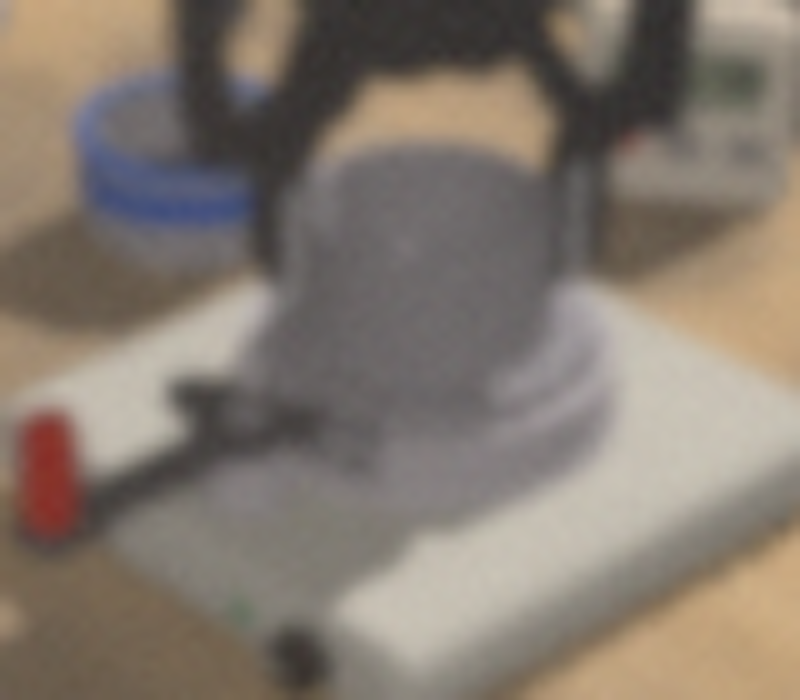

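>>> carry_out(
  fingers=[60,60,60],
  linear=[
    [0,1,0],
    [0,1.5,0],
    [0,1.5,0],
  ],
  twist=[0,0,0],
)

```text
clock: 23.25
position: [0.5681, 0.0479, 0.052]
tcp_rot: [-0.955, 1.539, -1.542]
wrist_force: [-4.8, -3.3, 13.6]
finger_gap: 0.067
```

>>> carry_out(
  fingers=[60,60,60],
  linear=[
    [0,1,0],
    [0,1.5,0],
    [0,1.5,0],
  ],
  twist=[0,0,0],
)

```text
clock: 23.55
position: [0.5684, 0.0487, 0.0514]
tcp_rot: [-0.955, 1.538, -1.543]
wrist_force: [-2.8, -7.8, 11.2]
finger_gap: 0.067
```

>>> carry_out(
  fingers=[60,60,60,60,60,60],
  linear=[
    [0,-0.7,0],
    [0,-0.7,0],
    [0,-0.7,0],
    [0,-0.7,0],
    [0,-0.7,0],
    [0,-0.7,0],
  ],
  twist=[0.05,0.1,0.15,0.2,0.25,0.25],
)

```text
clock: 24.15
position: [0.5687, 0.0494, 0.0511]
tcp_rot: [-1.101, 1.361, -1.363]
wrist_force: [0.4, -0.4, 5.6]
finger_gap: 0.067
```

```bash
python3 - <<'E'
from h import *
o=get_obs(); print(np.round(o['ft_torque'],3),np.round(o['wrist_force'],2),o['position'],o['qpos'])
E
```

```text
[0.154 0.016 0.152] [ 0.38 -0.45  5.62] [0.56865858 0.04937901 0.05114672] [ 2.19420562e-02  2.98473368e-01  1.47166531e+00 -3.31082411e-05
  1.36956951e+00  2.31587215e-01]
```

>>> carry_out(
  fingers=[60,60,60,60,60,60,60],
  linear=[
    [0,0,-0.5],
    [0,0,-0.5],
    [0,0,-0.5],
    [0,0,-0.5],
    [0,0,-0.5],
    [0,0,-0.5],
    [0,0,-0.5],
  ],
  twist=[0.05,0.1,0.15,0.2,0.25,0.3,0.3],
)

```text
clock: 24.85
position: [0.5689, 0.0495, 0.0511]
tcp_rot: [-1.249, 1.14, -1.144]
wrist_force: [0.9, -0.1, 8.1]
finger_gap: 0.0666
```

>>> carry_out(
  fingers=[60,60,60,60,60,60,60],
  linear=[
    [0,0,0],
    [0,0,0],
    [0,0,0],
    [0,0,0],
    [0,0,0],
    [0,0,0],
    [0,0,0],
  ],
  twist=[0.05,0.1,0.15,0.2,0.25,0.3,0.3],
)

```text
clock: 25.55
position: [0.5689, 0.0494, 0.0511]
tcp_rot: [-1.367, 0.915, -0.918]
wrist_force: [0.4, -1.6, 7.8]
finger_gap: 0.0671
```

>>> carry_out(
  fingers=[60,60,60,60,60,60,60],
  linear=[
    [0,0,0],
    [0,0,0],
    [0,0,0],
    [0,0,0],
    [0,0,0],
    [0,0,0],
    [0,0,0],
  ],
  twist=[0.05,0.1,0.15,0.2,0.25,0.3,0.3],
)

```text
clock: 26.25
position: [0.5688, 0.0494, 0.0511]
tcp_rot: [-1.458, 0.686, -0.689]
wrist_force: [0.2, 1.3, 7.7]
finger_gap: 0.067
```

>>> carry_out(
  fingers=[60,60,60,60,60,60,60],
  linear=[
    [0,0,0],
    [0,0,0],
    [0,0,0],
    [0,0,0],
    [0,0,0],
    [0,0,0],
    [0,0,0],
  ],
  twist=[0.05,0.1,0.15,0.2,0.25,0.3,0.3],
)

```text
clock: 26.95
position: [0.5676, 0.0491, 0.0487]
tcp_rot: [-1.523, 0.456, -0.455]
wrist_force: [1.3, -1.2, -4.4]
finger_gap: 0.0673
```

```bash
python3 - <<'E'
from h import *
o=get_obs(); print(np.round(o['ft_torque'],3),np.round(o['wrist_force'],2),o['position'],o['qpos'])
E
```

```text
[-0.289 -0.422  0.041] [ 1.26 -1.19 -4.42] [0.56761857 0.04908893 0.04874551] [ 2.17493108e-02  3.00804068e-01  1.47397770e+00 -5.87773783e-04
  1.36800510e+00 -9.67432190e-01]
```

>>> carry_out(
  fingers=[60,60,60,60,60],
  linear=[
    [0,0,-1.5],
    [0,0,-3],
    [0,0,-4.5],
    [0,0,-5.5],
    [0,0,-5.5],
  ],
  twist=[0,0,0,0,0],
)

```text
clock: 27.45
position: [0.5679, 0.0495, 0.0443]
tcp_rot: [-1.522, 0.456, -0.456]
wrist_force: [1.6, -1.2, -3.3]
finger_gap: 0.0671
```

```bash
python3 - <<'E'
from h import *
o=get_obs(); print(np.round(o['ft_torque'],3),np.round(o['wrist_force'],2),o['position'],o['qpos'])
E
```

```text
[-0.252 -0.347 -0.028] [ 1.62 -1.24 -3.35] [0.56789591 0.04945053 0.0442708 ] [ 2.20621499e-02  3.06013663e-01  1.47723728e+00  3.70410714e-05
  1.35852442e+00 -9.66752838e-01]
```

>>> carry_out(
  fingers=[60,60,60,60],
  linear=[
    [0,0,-1],
    [0,0,-2],
    [0,0,-2.5],
    [0,0,-2.5],
  ],
  twist=[0,0,0,0],
)

```text
clock: 27.85
position: [0.5682, 0.0494, 0.0432]
tcp_rot: [-1.522, 0.455, -0.456]
wrist_force: [-1.6, -1.7, 5.7]
finger_gap: 0.0667
```

>>> carry_out(
  fingers=[85,85,85,85,85,60,45,45,45,45,45,45,45,45],
  linear=[
    [0,0,0],
    [0,0,0],
    [0,0,0],
    [0,0,35],
    [0,0,62],
    [-40,-4,62],
    [-80,-8,62],
    [-120,-13,62],
    [-136,-15,62],
    [-136,-15,40],
    [-136,-15,20],
    [-136,-15,12],
    [-136,-15,12],
    [-136,-15,12],
  ],
  twist=[0,0,0,0,0,0,0,0,0,0,0,0,0,0],
)

```text
clock: 29.25
position: [0.4324, 0.0345, 0.0547]
tcp_rot: [-1.522, 0.455, -0.456]
wrist_force: [0.0, 1.2, 0.1]
finger_gap: 0.0448
```

```bash
python3 - <<'E'
from h import *
d=snap('scene','s16'); im=d['frame'][150:270,260:400]; im=cv2.resize(im,None,fx=5,fy=5,interpolation=cv2.INTER_CUBIC); cv2.imwrite('pics/s16c.png',im)
E
```

```text
(no output)
```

View pics/s16c.png

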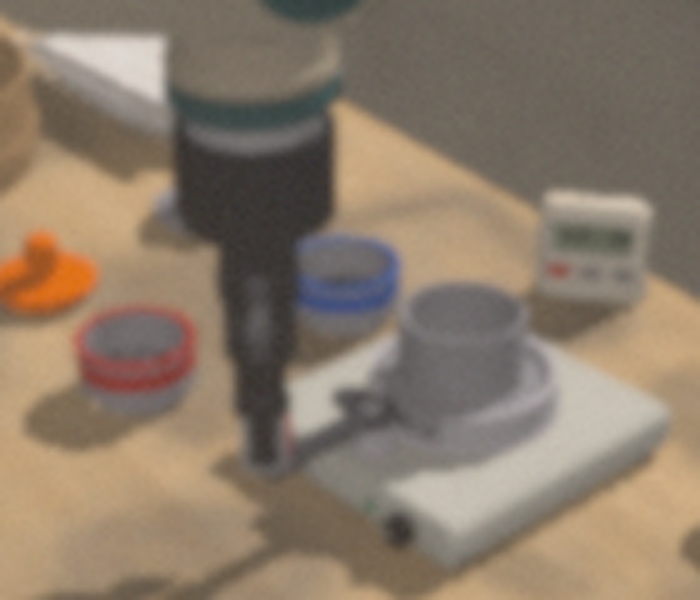

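>>> carry_out(
  fingers=[45,45,10,10,10,10,10,10],
  linear=[
    [3,-2,0],
    [3,-2,0],
    [3,-2,0],
    [3,-2,0],
    [3,-2,0],
    [3,-2,0],
    [3,-2,0],
    [3,-2,0],
  ],
  twist=[0,0,0,0,0,0,0,0],
  squeeze=25,
)

```text
clock: 30.1
position: [0.4352, 0.0327, 0.0543]
tcp_rot: [-1.521, 0.455, -0.456]
wrist_force: [1.9, 3.1, 0.7]
finger_gap: 0.0142
```

```bash
python3 - <<'E'
import numpy as np
h=np.array([501,42.3])
for i in range(1,17):
    ph=.1+1.6-1.64*i/16; p=h+68*np.array([-np.sin(ph),np.cos(ph)]); print(np.round(p-[434.5,33],0).astype(int).tolist(),end=', ')
E
```

```text
[-1, 7], [-1, 14], [0, 21], [1, 28], [3, 35], [6, 41], [10, 47], [14, 53], [19, 58], [24, 62], [30, 66], [36, 70], [42, 73], [49, 75], [55, 76], [62, 77],
```

>>> carry_out(
  fingers=[10,10,10,10,10,10,10,10,10,10,10,10,10,10,10,10,10],
  linear=[
    [-1,7,0],
    [-1,14,0],
    [0,21,0],
    [1,28,0],
    [3,35,0],
    [6,41,0],
    [10,47,0],
    [14,53,0],
    [19,58,0],
    [24,62,0],
    [30,66,0],
    [36,70,0],
    [42,73,0],
    [49,75,0],
    [55,76,0],
    [61,77,0],
    [61,77,0],
  ],
  twist=[0,0,0,0,0,0,0,0,0,0,0,0,0,0,0,0,0],
)

```text
clock: 31.8
position: [0.4962, 0.1093, 0.0538]
tcp_rot: [-1.523, 0.457, -0.455]
wrist_force: [-3.6, -4.0, 2.5]
finger_gap: 0.0137
```

>>> carry_out(
  fingers=[10,10,10],
  linear=[
    [2,0,0],
    [3,0,0],
    [3,0,0],
  ],
  twist=[0,0,0],
)

```text
clock: 32.1
position: [0.4968, 0.1091, 0.0535]
tcp_rot: [-1.525, 0.461, -0.451]
wrist_force: [-16.7, -3.7, 10.2]
finger_gap: 0.0138
```

>>> carry_out(
  fingers=[40,40,40,40,60,85,85,85],
  linear=[
    [-1,0,0],
    [-1,0,0],
    [-1,0,0],
    [-1,0,10],
    [-1,0,50],
    [-30,0,80],
    [-70,0,100],
    [-70,0,100],
  ],
  twist=[0,0,0,0,0,0,0,0],
)

```text
clock: 32.9
position: [0.4283, 0.11, 0.1589]
tcp_rot: [-1.518, 0.449, -0.46]
wrist_force: [0.7, 0.4, 0.4]
finger_gap: 0.0854
```

```bash
python3 - <<'E'
from h import *
d=snap('scene','s17'); im=d['frame'][150:320,210:420]; im=cv2.resize(im,None,fx=3.5,fy=3.5,interpolation=cv2.INTER_CUBIC); cv2.imwrite('pics/s17c.png',im)
d=snap('top','t17'); im=d['frame'][125:275,240:500]; im=cv2.resize(im,None,fx=3,fy=3,interpolation=cv2.INTER_CUBIC); cv2.imwrite('pics/t17c.png',im)
E
python3 m.py t17 s17 | egrep "blue|yellow|red"
```

```text
t17 blue bbox 621 10 11 5 A 22 c [625.8  11.6] circ 1198.1 -929.6 r 17.5
t17 blue bbox 590 12 29 7 A 72 c [604.4  14.7] circ 1189.8 -850.6 r 50.7
t17 blue bbox 348 61 10 7 A 15 c [352.7  64.5] circ 1029.6 57.0 r 19.6
t17 blue bbox 41 158 47 7 A 213 c [ 64.1 161.5] circ 701.9 1039.8 r 76.4
t17 blue bbox 0 161 20 4 A 50 c [  7.9 162.1] circ 706.8 1219.6 r 31.0
t17 blue bbox 303 173 20 21 A 110 c [312.7 184.2] circ 600.1 208.0 r 35.7
t17 yellow bbox 507 118 26 24 A 509 c [519.6 129.3] circ 765.2 -501.4 r 45.8
t17 yellow bbox 428 213 23 21 A 123 c [438.1 223.6] circ 452.6 -201.0 r 36.3
t17 red bbox 513 0 53 24 A 953 c [539.1   9.5] circ 1248.4 -627.0 r 93.9
t17 red bbox 605 0 16 2 A 21 c [6.122e+02 2.000e-01] circ 1244.4 -889.1 r 26.5
t17 red bbox 574 24 43 10 A 130 c [596.   28.6] circ 1132.0 -810.3 r 76.6
t17 red bbox 395 127 13 15 A 145 c [401. 134.] circ 763.1 -97.5 r 25.9
t17 red bbox 305 217 16 13 A 27 c [310.  220.5] circ 463.8 211.8 r 30.4
t17 red bbox 306 228 19 10 A 35 c [316.1 233.7] circ 442.1 204.2 r 30.0
s17 blue bbox 210 39 23 6 A 65 c [222.2  41.1] circ 2229.6 5327.0 r 531.5
s17 blue bbox 243 38 7 2 A 13 c [246.2  38.5] circ 2686.6 5397.8 r 122.3
s17 blue bbox 319 203 20 9 A 106 c [328.8 208.2] circ 591.5 186.7 r 34.4
s17 blue bbox 0 236 17 49 A 670 c [  7.1 258.8] circ -249.3 460.0 r 119.7
s17 blue bbox 0 298 32 63 A 1268 c [ 16.1 329.3] circ -221.7 158.6 r 114.7
s17 yellow bbox 552 238 45 24 A 751 c [573.  249.8] circ 956.3 -361.2 r 58.8
s17 yellow bbox 367 286 33 29 A 325 c [382.8 303.6] circ 450.4 -205.5 r 42.5
s17 red bbox 427 203 18 15 A 212 c [435.5 210.1] circ 831.6 -16.0 r 42.8
s17 red bbox 315 210 6 13 A 56 c [317.2 216.3] circ 533.4 160.3 r 33.9
s17 red bbox 276 214 22 14 A 115 c [287.4 223.6] circ 451.1 191.3 r 39.7
s17 red bbox 563 321 7 10 A 15 c [565.8 325.8] circ 688.2 -477.1 r 11.9
```

View pics/s17c.png

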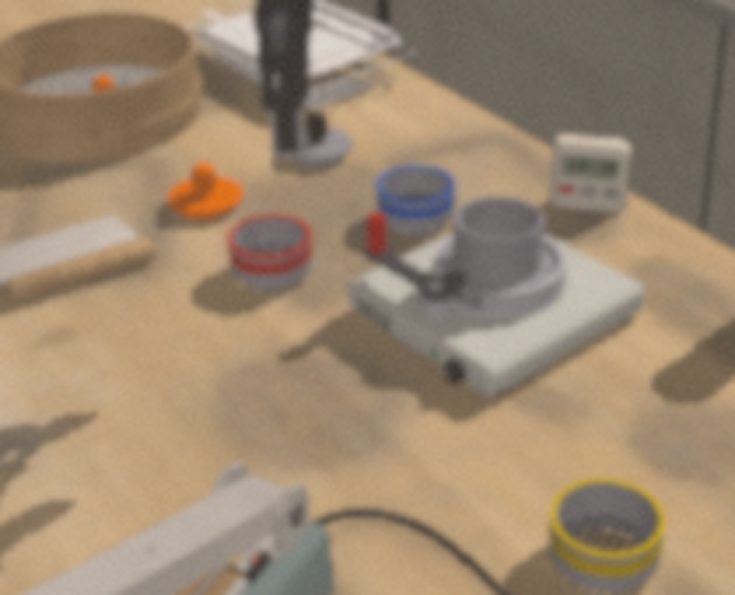

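View pics/t17c.png

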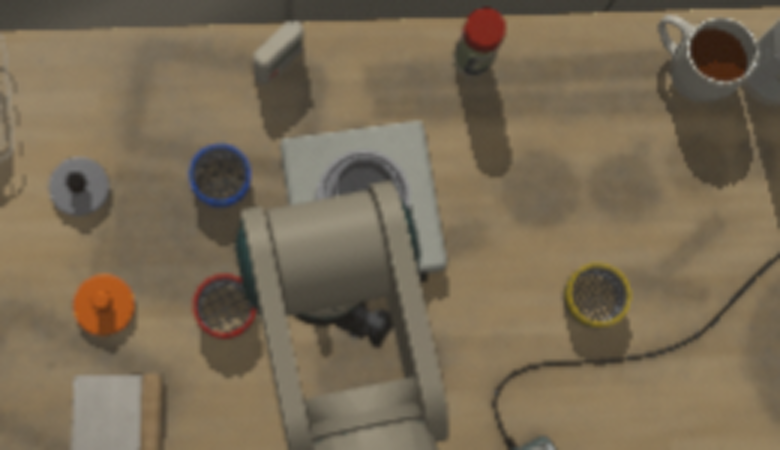

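>>> carry_out(
  fingers=[85,85,85,85,85,85,85,85,85,85,85,85],
  linear=[
    [40,22,0],
    [85,45,0],
    [125,70,0],
    [160,90,0],
    [173,97,0],
    [173,97,-40],
    [173,97,-80],
    [173,97,-110],
    [173,97,-120],
    [173,97,-127],
    [173,97,-127],
    [173,97,-127],
  ],
  twist=[0,0,0,0,0,0,0,0,0,0,0,0],
  squeeze=20,
)

```text
clock: 34.2
position: [0.6031, 0.2067, 0.0288]
tcp_rot: [-1.521, 0.454, -0.458]
wrist_force: [-0.0, -0.0, 0.4]
finger_gap: 0.0851
```

```bash
python3 - <<'E'
from h import *
d=snap('scene','s18'); im=d['frame'][130:250,270:400]; im=cv2.resize(im,None,fx=5,fy=5,interpolation=cv2.INTER_CUBIC); cv2.imwrite('pics/s18c.png',im)
E
```

```text
(no output)
```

View pics/s18c.png

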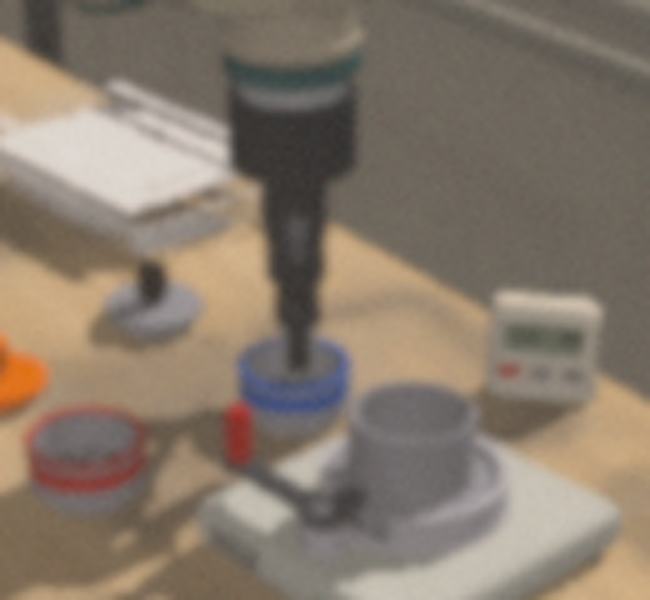

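```bash
python3 - <<'E'
from h import *
d=load('s18')
f=lambda p:(np.array(p)-[270,130]+.5)*5
for s in(-1,1):
  for z in (.045,.053):print(s,z,f(proj(d,[.603+s*.557*.047,.2067+s*.83*.047,z])))
print(f(proj(d,[.603,.2067,.036])),f(proj(d,[.601,.2065,.036])))
print(proj(d,[.599,.208,.036]))
E
```

```text
-1 0.045 [296.07348402 388.19523693]
-1 0.053 [295.94669231 376.29714263]
1 0.045 [292.11662753 315.24303194]
1 0.053 [291.98488135 303.92465559]
[294.17072906 363.39520967] [291.69046786 364.4510858 ]
[327.02038458 202.38680956]
```

>>> carry_out(
  fingers=[85,85,85,85,85,85,60,60,60,60,60,60],
  linear=[
    [0,0,-6],
    [0,0,-12],
    [0,0,-18],
    [0,0,-24],
    [0,0,-30],
    [0,0,-33],
    [0,0,-33],
    [0,0,-33],
    [0,0,-33],
    [0,0,-33],
    [0,0,-33],
    [0,0,-33],
  ],
  twist=[0,0,0,0,0,0,0,0,0,0,0,0],
)

```text
clock: 35.45
position: [0.602, 0.2065, -0.006]
tcp_rot: [-1.522, 0.456, -0.456]
wrist_force: [-0.1, 0.4, -0.3]
finger_gap: 0.0673
```

>>> carry_out(
  fingers=[85,85,85,85,85,85,85,85,85,85,85,85,85,85,85,85],
  linear=[
    [0,0,0],
    [0,0,0],
    [0,0,0],
    [0,0,0],
    [0,0,0],
    [0,0,0],
    [0,0,0],
    [0,0,0],
    [0,0,0],
    [0,0,0],
    [0,0,0],
    [0,0,0],
    [0,0,0],
    [0,0,0],
    [0,0,0],
    [0,0,0],
  ],
  twist=[0,0,0,-0.14,-0.28,-0.42,-0.56,-0.7,-0.84,-0.98,-1.12,-1.26,-1.4,-1.54,-1.57,-1.57],
)

```text
clock: 37.05
position: [0.602, 0.2065, -0.0059]
tcp_rot: [-0.876, 1.623, -1.623]
wrist_force: [-0.7, -0.7, -0.2]
finger_gap: 0.0852
```

>>> carry_out(
  fingers=[60,60,60,60,60,60],
  linear=[
    [0,0,0],
    [0,0,0],
    [0,0,0],
    [0,0,0],
    [0,0,0],
    [0,0,0],
  ],
  twist=[0,0,0,0,0,0],
  squeeze=50,
)

```text
clock: 37.65
position: [0.6024, 0.2066, -0.0052]
tcp_rot: [-0.875, 1.622, -1.623]
wrist_force: [-0.6, -0.6, 5.5]
finger_gap: 0.067
```

>>> carry_out(
  fingers=[60,60,60,60,60,60,60,60,60,60,60,60],
  linear=[
    [0,0,35],
    [0,0,75],
    [0,0,110],
    [-8,-35,115],
    [-16,-75,115],
    [-25,-115,115],
    [-31,-145,115],
    [-34,-157,115],
    [-34,-157,105],
    [-34,-157,95],
    [-34,-157,91],
    [-34,-157,91],
  ],
  twist=[0,0,0,0,0,0,0,0,0,0,0,0],
)

```text
clock: 38.85
position: [0.5673, 0.0506, 0.0833]
tcp_rot: [-0.88, 1.624, -1.621]
wrist_force: [-1.0, 0.7, -0.7]
finger_gap: 0.0676
```

```bash
python3 - <<'E'
from h import *
d=snap('scene','s19'); im=d['frame'][140:250,290:420]; im=cv2.resize(im,None,fx=5.5,fy=5.5,interpolation=cv2.INTER_CUBIC); cv2.imwrite('pics/s19c.png',im)
E
```

```text
(no output)
```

View pics/s19c.png

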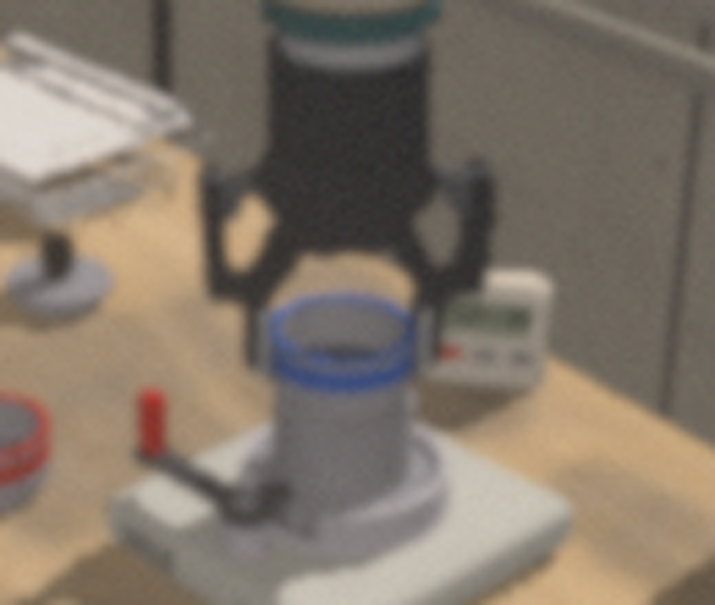

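>>> carry_out(
  fingers=[60,60,60,60,60,60],
  linear=[
    [0,0,0],
    [0,0,-2],
    [0,0,-4],
    [0,0,-6],
    [0,0,-8],
    [0,0,-8],
  ],
  twist=[0,0,0,0,0,0],
)

```text
clock: 39.5
position: [0.5678, 0.0494, 0.0766]
tcp_rot: [-0.876, 1.623, -1.623]
wrist_force: [-0.2, 0.3, -1.0]
finger_gap: 0.0672
```

Below the rim with no contact (settled at the pan's axis); pressing home.

>>> carry_out(
  fingers=[60,60,60,60],
  linear=[
    [0,0,-2],
    [0,0,-3],
    [0,0,-4],
    [0,0,-4],
  ],
  twist=[0,0,0,0],
)

```text
clock: 39.9
position: [0.5681, 0.0495, 0.0737]
tcp_rot: [-0.875, 1.623, -1.623]
wrist_force: [-2.2, -0.0, 3.6]
finger_gap: 0.0671
```

>>> carry_out(
  fingers=[85,85,85,85,85,85,85,85,85,85,85,85,85,85,85,85],
  linear=[
    [0,0,0],
    [0,0,0],
    [0,0,0],
    [0,0,30],
    [0,0,60],
    [-20,-40,60],
    [-40,-85,60],
    [-60,-130,60],
    [-80,-175,60],
    [-100,-220,60],
    [-114,-250,60],
    [-114,-250,25],
    [-114,-250,-15],
    [-114,-250,-40],
    [-114,-250,-40],
    [-114,-250,-40],
  ],
  twist=[0,0,0,0,0,0,0,0,0,0,0,0,0,0,0,0],
  squeeze=20,
)

```text
clock: 41.5
position: [0.4543, -0.2006, 0.0337]
tcp_rot: [-0.876, 1.623, -1.623]
wrist_force: [0.5, -0.3, -0.2]
finger_gap: 0.0852
```

```bash
python3 - <<'E'
from h import *
d=snap('scene','s20'); im=d['frame'][170:340,290:460]; im=cv2.resize(im,None,fx=3.5,fy=3.5,interpolation=cv2.INTER_CUBIC); cv2.imwrite('pics/s20c.png',im)
E
```

```text
(no output)
```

View pics/s20c.png

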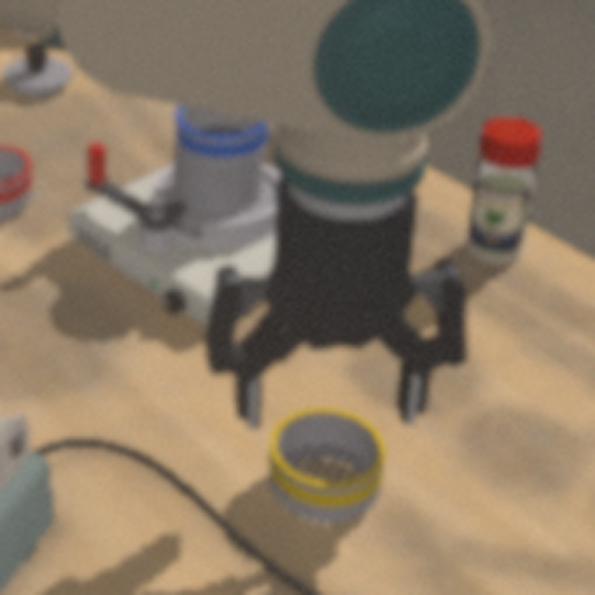

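>>> carry_out(
  fingers=[85,85,85,85,85,85,85,60,60,60,60,60,60],
  linear=[
    [0,0,-8],
    [0,0,-14],
    [0,0,-20],
    [0,0,-26],
    [0,0,-32],
    [0,0,-38],
    [0,0,-38],
    [0,0,-38],
    [0,0,-38],
    [0,0,-38],
    [0,0,-38],
    [0,0,-38],
    [0,0,-38],
  ],
  twist=[0,0,0,0,0,0,0,0,0,0,0,0,0],
)

```text
clock: 42.85
position: [0.4543, -0.2007, -0.0046]
tcp_rot: [-0.875, 1.622, -1.624]
wrist_force: [0.3, -0.2, 2.7]
finger_gap: 0.068
```

>>> carry_out(
  fingers=[85,85,85,85,85,85,85,85,85,85,85,85,85,85,85,85],
  linear=[
    [0,0,0],
    [0,0,0],
    [0,0,0],
    [0,0,0],
    [0,0,0],
    [0,0,0],
    [0,0,0],
    [0,0,0],
    [0,0,0],
    [0,0,0],
    [0,0,0],
    [0,0,0],
    [0,0,0],
    [0,0,0],
    [0,0,0],
    [0,0,0],
  ],
  twist=[0,0,0,0.14,0.28,0.42,0.56,0.7,0.84,0.98,1.12,1.26,1.4,1.54,1.57,1.57],
)

```text
clock: 44.45
position: [0.4538, -0.2005, -0.0051]
tcp_rot: [-1.522, 0.456, -0.455]
wrist_force: [0.5, -0.3, -0.1]
finger_gap: 0.0851
```

>>> carry_out(
  fingers=[60,60,60,60,60,60],
  linear=[
    [0,0,0],
    [0,0,0],
    [0,0,0],
    [0,0,0],
    [0,0,0],
    [0,0,0],
  ],
  twist=[0,0,0,0,0,0],
  squeeze=50,
)

```text
clock: 45.05
position: [0.4543, -0.2007, -0.0044]
tcp_rot: [-1.522, 0.456, -0.457]
wrist_force: [-1.3, 1.7, 5.4]
finger_gap: 0.0672
```

>>> carry_out(
  fingers=[60,60,60,60,60,60,60,60,60,60,60,60,60,60,60,60],
  linear=[
    [0,0,30],
    [0,0,70],
    [0,0,110],
    [0,0,140],
    [18,40,140],
    [38,84,140],
    [58,128,140],
    [78,172,140],
    [97,215,140],
    [110,242,140],
    [114,250,140],
    [114,250,130],
    [114,250,122],
    [114,250,118],
    [114,250,118],
    [114,250,118],
  ],
  twist=[0,0,0,0,0,0,0,0,0,0,0,0,0,0,0,0],
)

```text
clock: 46.65
position: [0.5679, 0.0487, 0.1131]
tcp_rot: [-1.522, 0.457, -0.457]
wrist_force: [-0.9, -0.4, 0.8]
finger_gap: 0.0669
```

```bash
python3 - <<'E'
from h import *
d=snap('scene','s21'); im=d['frame'][130:250,270:420]; im=cv2.resize(im,None,fx=5,fy=5,interpolation=cv2.INTER_CUBIC); cv2.imwrite('pics/s21c.png',im)
E
```

```text
(no output)
```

View pics/s21c.png

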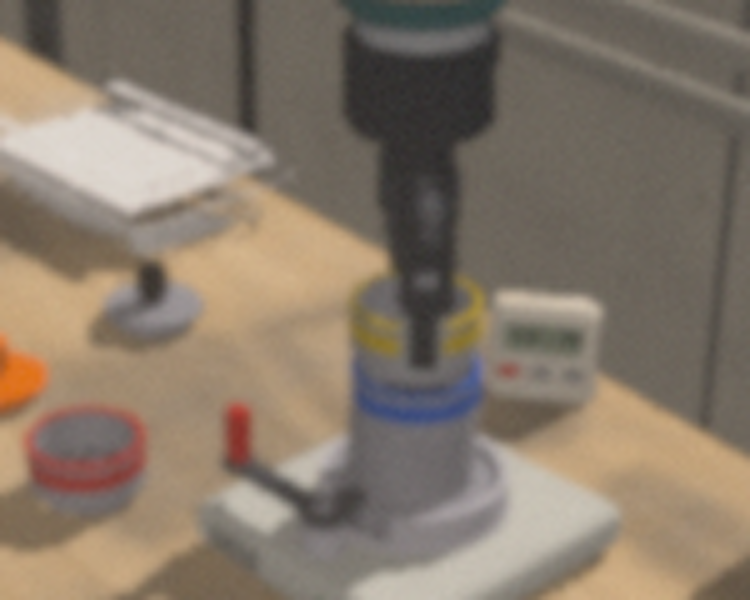

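>>> carry_out(
  fingers=[60,60,60,60,60,60],
  linear=[
    [0,0.5,-2],
    [0,0.5,-4],
    [0,0.5,-6],
    [0,0.5,-8],
    [0,0.5,-8],
    [0,0.5,-8],
  ],
  twist=[0,0,0,0,0,0],
)

```text
clock: 47.3
position: [0.568, 0.05, 0.105]
tcp_rot: [-1.522, 0.456, -0.456]
wrist_force: [-0.3, 0.3, -0.2]
finger_gap: 0.0672
```

>>> carry_out(
  fingers=[60,60,60,60],
  linear=[
    [0,0,-1.5],
    [0,0,-3],
    [0,0,-3.5],
    [0,0,-3.5],
  ],
  twist=[0,0,0,0],
)

```text
clock: 47.7
position: [0.5683, 0.0499, 0.1026]
tcp_rot: [-1.522, 0.455, -0.457]
wrist_force: [-1.4, -0.1, 5.0]
finger_gap: 0.0672
```

>>> carry_out(
  fingers=[85,85,85,85,85,85,85,85,85,85,85,85,85,85,85,85],
  linear=[
    [0,0,0],
    [0,0,0],
    [0,0,0],
    [0,0,30],
    [0,0,60],
    [-25,34,60],
    [-50,68,60],
    [-75,102,60],
    [-100,135,60],
    [-114,154,60],
    [-114,154,20],
    [-114,154,-20],
    [-114,154,-55],
    [-114,154,-69],
    [-114,154,-69],
    [-114,154,-69],
  ],
  twist=[0,0,0,0,0,0.1,0.2,0.3,0.35,0.35,0.35,0.35,0.35,0.35,0.35,0.35],
  squeeze=20,
)

```text
clock: 49.3
position: [0.455, 0.2043, 0.0341]
tcp_rot: [-1.562, 0.18, -0.184]
wrist_force: [0.5, 1.2, 0.8]
finger_gap: 0.0853
```

```bash
python3 - <<'E'
from h import *
d=snap('scene','s22'); im=d['frame'][130:250,220:390]; im=cv2.resize(im,None,fx=4.5,fy=4.5,interpolation=cv2.INTER_CUBIC); cv2.imwrite('pics/s22c.png',im)
E
```

```text
(no output)
```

View pics/s22c.png

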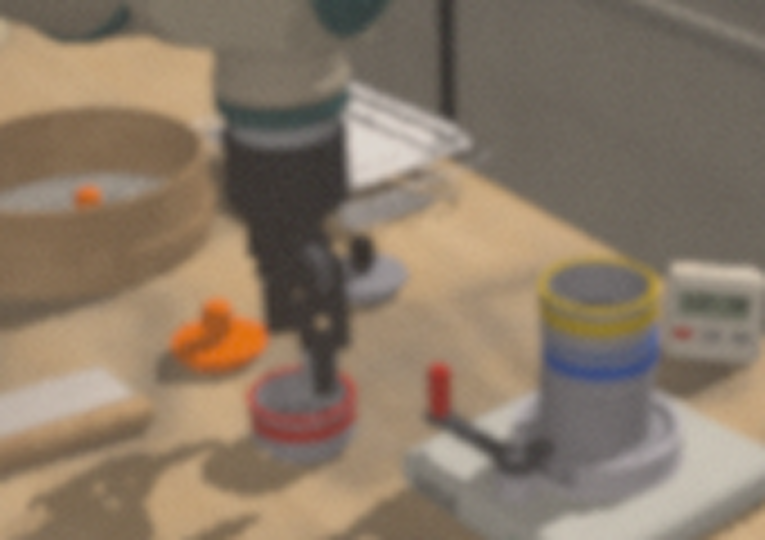

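>>> carry_out(
  fingers=[85,85,85,85,85,85,85,60,60,60,60,60,60],
  linear=[
    [0,0,-8],
    [0,0,-14],
    [0,0,-20],
    [0,0,-26],
    [0,0,-32],
    [0,0,-38],
    [0,0,-38],
    [0,0,-38],
    [0,0,-38],
    [0,0,-38],
    [0,0,-38],
    [0,0,-38],
    [0,0,-38],
  ],
  twist=[0,0,0,0,0,0,0,0,0,0,0,0,0],
)

```text
clock: 50.65
position: [0.4542, 0.204, -0.0052]
tcp_rot: [-1.563, 0.182, -0.182]
wrist_force: [0.0, 0.1, 2.3]
finger_gap: 0.0674
```

>>> carry_out(
  fingers=[85,85,85,85,85,85,85,85,85,85,85,85,85,85,85,85],
  linear=[
    [0,0,0],
    [0,0,0],
    [0,0,0],
    [0,0,0],
    [0,0,0],
    [0,0,0],
    [0,0,0],
    [0,0,0],
    [0,0,0],
    [0,0,0],
    [0,0,0],
    [0,0,0],
    [0,0,0],
    [0,0,0],
    [0,0,0],
    [0,0,0],
  ],
  twist=[0,0,0,-0.14,-0.28,-0.42,-0.56,-0.7,-0.84,-0.98,-1.12,-1.26,-1.4,-1.54,-1.57,-1.57],
)

```text
clock: 52.25
position: [0.4539, 0.2039, -0.0056]
tcp_rot: [-1.091, 1.377, -1.377]
wrist_force: [0.6, -0.4, -0.4]
finger_gap: 0.085
```

>>> carry_out(
  fingers=[60,60,60,60,60,60],
  linear=[
    [0,0,0],
    [0,0,0],
    [0,0,0],
    [0,0,0],
    [0,0,0],
    [0,0,0],
  ],
  twist=[0,0,0,0,0,0],
  squeeze=50,
)

```text
clock: 52.85
position: [0.4542, 0.2041, -0.0048]
tcp_rot: [-1.091, 1.376, -1.377]
wrist_force: [-1.9, -1.4, 5.0]
finger_gap: 0.0671
```

>>> carry_out(
  fingers=[60,60,60,60,60,60,60,60,60,60,60,60,60,60,60],
  linear=[
    [0,0,30],
    [0,0,70],
    [0,0,115],
    [0,0,160],
    [25,-34,168],
    [50,-68,168],
    [75,-102,168],
    [97,-132,168],
    [110,-150,168],
    [114,-154,168],
    [114,-154,158],
    [114,-154,150],
    [114,-154,146],
    [114,-154,146],
    [114,-154,146],
  ],
  twist=[0,0,0,0,0,0,0,0,0,0,0,0,0,0,0],
)

```text
clock: 54.35
position: [0.5678, 0.0506, 0.1406]
tcp_rot: [-1.091, 1.377, -1.377]
wrist_force: [0.1, -0.8, -1.1]
finger_gap: 0.0672
```

```bash
python3 - <<'E'
from h import *
d=snap('scene','s23'); im=d['frame'][120:250,270:420]; im=cv2.resize(im,None,fx=4.5,fy=4.5,interpolation=cv2.INTER_CUBIC); cv2.imwrite('pics/s23c.png',im)
E
```

```text
(no output)
```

View pics/s23c.png

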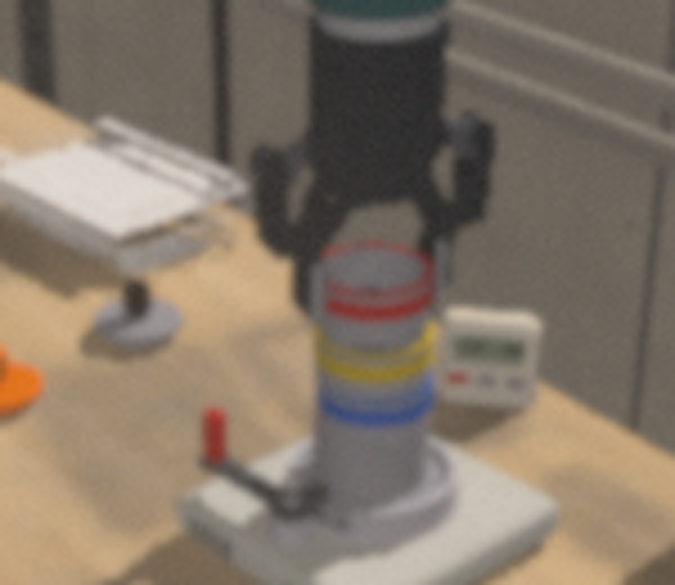

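>>> carry_out(
  fingers=[60,60,60,60,60,60],
  linear=[
    [0,-0.3,-2],
    [0,-0.3,-4],
    [0,-0.3,-6],
    [0,-0.3,-7.5],
    [0,-0.3,-7.5],
    [0,-0.3,-7.5],
  ],
  twist=[0,0,0,0,0,0],
)

```text
clock: 55.0
position: [0.568, 0.0496, 0.133]
tcp_rot: [-1.091, 1.377, -1.377]
wrist_force: [-0.6, 0.9, -0.8]
finger_gap: 0.067
```

>>> carry_out(
  fingers=[60,60,60,60],
  linear=[
    [0,0,-1.5],
    [0,0,-3],
    [0,0,-4],
    [0,0,-4],
  ],
  twist=[0,0,0,0],
)

```text
clock: 55.4
position: [0.5682, 0.0497, 0.1301]
tcp_rot: [-1.09, 1.377, -1.378]
wrist_force: [-2.2, 0.9, 4.0]
finger_gap: 0.0671
```

>>> carry_out(
  fingers=[85,85,85,85,85,60,60,60,60,60,60,60,60,60,60,60,60],
  linear=[
    [0,0,0],
    [0,0,0],
    [0,0,0],
    [0,0,30],
    [0,0,60],
    [3,40,60],
    [8,85,60],
    [13,130,60],
    [18,175,60],
    [23,220,60],
    [27,265,60],
    [30,300,60],
    [31,315,40],
    [31,315,0],
    [31,315,-40],
    [31,315,-80],
    [31,315,-80],
  ],
  twist=[0,0,0,0,0,0,0,0,0,0,0,0,0,0,0,0,0],
  squeeze=20,
)

```text
clock: 57.1
position: [0.5952, 0.3627, 0.0407]
tcp_rot: [-1.105, 1.382, -1.378]
wrist_force: [-0.3, -0.2, -1.4]
finger_gap: 0.0599
```

```bash
python3 - <<'E'
from h import *
d=snap('scene','s24'); im=d['frame'][110:250,240:420]; im=cv2.resize(im,None,fx=4,fy=4,interpolation=cv2.INTER_CUBIC); cv2.imwrite('pics/s24c.png',im)
d=snap('top','t24'); im=d['frame'][140:240,240:400]; im=cv2.resize(im,None,fx=4,fy=4,interpolation=cv2.INTER_CUBIC); cv2.imwrite('pics/t24c.png',im)
E
```

```text
(no output)
```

View pics/s24c.png

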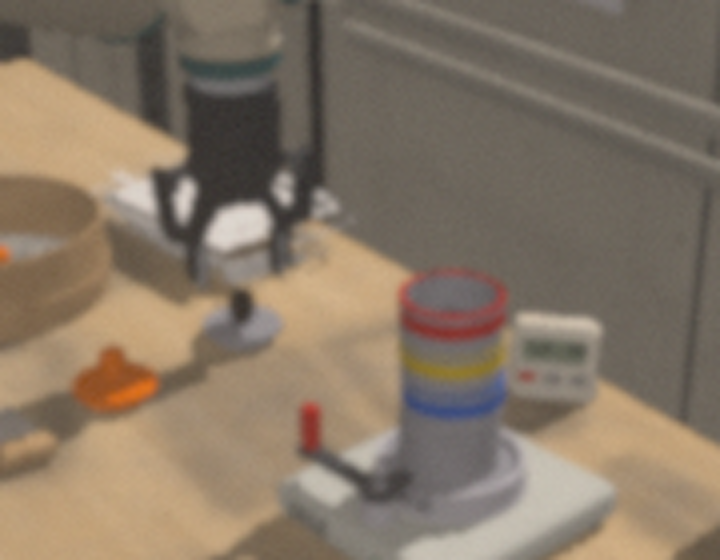

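View pics/t24c.png

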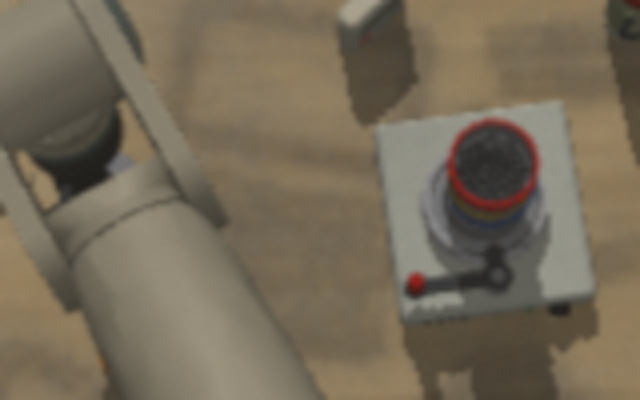

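>>> carry_out(
  fingers=[60,60],
  linear=[
    [0,0,0],
    [0,0,0],
  ],
  twist=[0,0,0],
)

```text
$.twist: bad value
```

>>> carry_out(
  fingers=[60,60],
  linear=[
    [0,0,0],
    [0,0,0],
  ],
  twist=[0,0],
)

```text
clock: 57.4
position: [0.6005, 0.3654, 0.0526]
tcp_rot: [-1.085, 1.375, -1.377]
wrist_force: [0.4, 0.5, -0.3]
finger_gap: 0.06
```

```bash
python3 - <<'E'
from h import *
d=snap('scene','s25'); im=d['frame'][140:210,260:340]; im=cv2.resize(im,None,fx=9,fy=8,interpolation=cv2.INTER_CUBIC); cv2.imwrite('pics/s25c.png',im)
print(proj(d,[.5985,.365,.041])-[260,140],proj(d,[.599,.364,.062])-[260,140], get_obs()['position'])
E
```

```text
[39.86962521 43.0135854 ] [39.86922257 37.3773101 ] [0.60018824 0.36526543 0.05204119]
```

View pics/s25c.png

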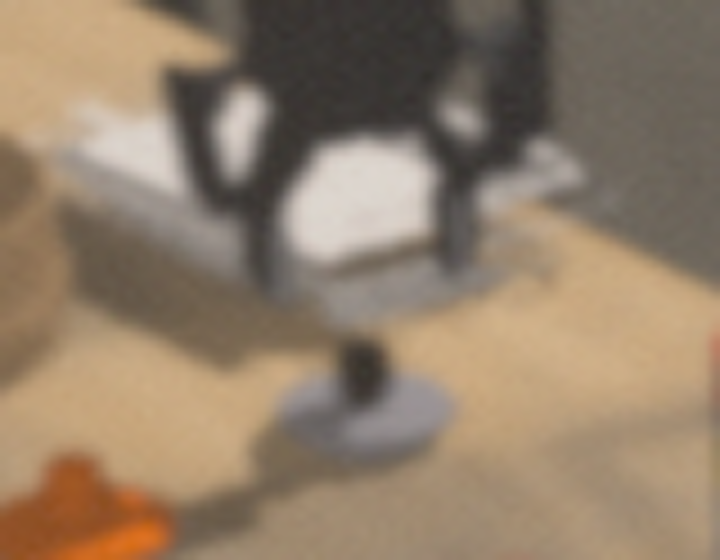

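>>> carry_out(
  fingers=[60,60,60,60,60,60,60,15,15,15,15,15,15,15],
  linear=[
    [0,0,-6],
    [0,0,-12],
    [0,0,-18],
    [0,0,-25],
    [0,0,-32],
    [0,0,-37],
    [0,0,-37],
    [0,0,-37],
    [0,0,-37],
    [0,0,-37],
    [0,0,-37],
    [0,0,-37],
    [0,0,-37],
    [0,0,-37],
  ],
  twist=[0,0,0,0,0,0,0,0,0,0,0,0,0,0],
)

```text
clock: 58.85
position: [0.5993, 0.3648, 0.0127]
tcp_rot: [-1.09, 1.377, -1.377]
wrist_force: [-0.8, -0.3, 3.2]
finger_gap: 0.0209
```

>>> carry_out(
  fingers=[50,50,50,50,50,50,50,50,50,50,50,50,50,50,50,50],
  linear=[
    [0,0,0],
    [0,0,0],
    [0,0,0],
    [0,0,0],
    [0,0,0],
    [0,0,0],
    [0,0,0],
    [0,0,0],
    [0,0,0],
    [0,0,0],
    [0,0,0],
    [0,0,0],
    [0,0,0],
    [0,0,0],
    [0,0,0],
    [0,0,0],
  ],
  twist=[0,0,0,0.14,0.28,0.42,0.56,0.7,0.84,0.98,1.12,1.26,1.4,1.54,1.57,1.57],
)

```text
clock: 60.45
position: [0.5988, 0.3646, 0.0117]
tcp_rot: [-1.563, 0.182, -0.182]
wrist_force: [-0.4, 0.2, -0.3]
finger_gap: 0.0502
```

>>> carry_out(
  fingers=[15,15,15,15,15,15,15],
  linear=[
    [0,0,0],
    [0,0,0],
    [0,0,0],
    [0,0,0],
    [0,0,0],
    [0,0,0],
    [0,0,0],
  ],
  twist=[0,0,0,0,0,0,0],
  squeeze=40,
)

```text
clock: 61.15
position: [0.599, 0.3647, 0.0121]
tcp_rot: [-1.563, 0.182, -0.182]
wrist_force: [0.6, -0.2, 1.5]
finger_gap: 0.0204
```

>>> carry_out(
  fingers=[15,15,15,15,15,15,15,15,15,15,15,15,15,15,15,15,15,15],
  linear=[
    [0,0,30],
    [0,0,70],
    [0,0,115],
    [0,0,160],
    [0,0,198],
    [-3,-40,198],
    [-8,-85,198],
    [-13,-130,198],
    [-18,-175,198],
    [-23,-220,198],
    [-27,-262,198],
    [-30,-295,198],
    [-31,-315,198],
    [-31,-315,185],
    [-31,-315,177],
    [-31,-315,177],
    [-31,-315,177],
    [-31,-315,177],
  ],
  twist=[0,0,0,0,0,0,0,0,0,0,0,0,0,0,0,0,0,0],
)

```text
clock: 62.95
position: [0.5681, 0.0505, 0.1893]
tcp_rot: [-1.563, 0.181, -0.181]
wrist_force: [-0.2, -0.2, -0.6]
finger_gap: 0.0206
```

```bash
python3 - <<'E'
from h import *
d=snap('scene','s26'); im=d['frame'][90:250,270:420]; im=cv2.resize(im,None,fx=3.7,fy=3.7,interpolation=cv2.INTER_CUBIC); cv2.imwrite('pics/s26c.png',im)
E
```

```text
(no output)
```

View pics/s26c.png

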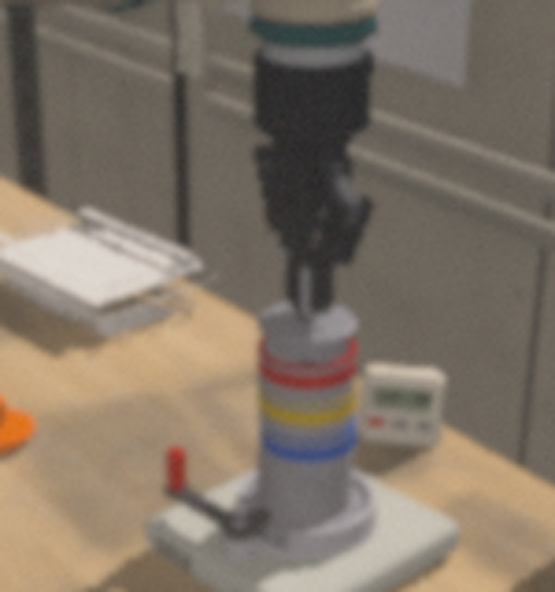

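Lid above the red rim, straight. Lowering.

>>> carry_out(
  fingers=[15,15,15,15,15,15,15],
  linear=[
    [0,-0.3,-2],
    [0,-0.3,-4],
    [0,-0.3,-6],
    [0,-0.3,-8],
    [0,-0.3,-10],
    [0,-0.3,-10],
    [0,-0.3,-10],
  ],
  twist=[0,0,0,0,0,0,0],
)

```text
clock: 63.7
position: [0.568, 0.0493, 0.179]
tcp_rot: [-1.563, 0.182, -0.182]
wrist_force: [-0.7, -0.3, -0.2]
finger_gap: 0.0202
```

>>> carry_out(
  fingers=[15,15,15,15],
  linear=[
    [0,0,-1.5],
    [0,0,-3],
    [0,0,-4.5],
    [0,0,-4.5],
  ],
  twist=[0,0,0,0],
)

```text
clock: 64.1
position: [0.5682, 0.0494, 0.175]
tcp_rot: [-1.563, 0.181, -0.183]
wrist_force: [-0.2, 0.3, 1.5]
finger_gap: 0.0203
```

>>> carry_out(
  fingers=[15,15,15],
  linear=[
    [0,0,-0.7],
    [0,0,-1],
    [0,0,-1],
  ],
  twist=[0,0,0],
)

```text
clock: 64.4
position: [0.5685, 0.0493, 0.1749]
tcp_rot: [-1.563, 0.18, -0.184]
wrist_force: [-1.2, 0.5, 6.3]
finger_gap: 0.0202
```

>>> carry_out(
  fingers=[50,50,50,50,50,50,50,50,50,50,50],
  linear=[
    [0,0,0],
    [0,0,0],
    [0,0,0],
    [0,0,0],
    [0,0,20],
    [0,0,50],
    [0,0,70],
    [-40,40,70],
    [-85,75,70],
    [-120,110,70],
    [-120,110,70],
  ],
  twist=[0,0,0,0,0,0,0,0,0,0,0],
)

```text
clock: 65.5
position: [0.4454, 0.1617, 0.244]
tcp_rot: [-1.562, 0.179, -0.18]
wrist_force: [0.1, -0.0, 0.3]
finger_gap: 0.0502
```

```bash
python3 - <<'E'
from h import *
d=snap('scene','s27'); im=d['frame'][110:260,190:450]; im=cv2.resize(im,None,fx=3,fy=3,interpolation=cv2.INTER_CUBIC); cv2.imwrite('pics/s27c.png',im)
im=d['frame'][140:245,310:390]; im=cv2.resize(im,None,fx=5.5,fy=5.5,interpolation=cv2.INTER_CUBIC); cv2.imwrite('pics/s27d.png',im)
d=snap('top','t27'); im=d['frame'][125:275,240:500]; im=cv2.resize(im,None,fx=3,fy=3,interpolation=cv2.INTER_CUBIC); cv2.imwrite('pics/t27c.png',im)
E
```

```text
(no output)
```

View pics/s27d.png

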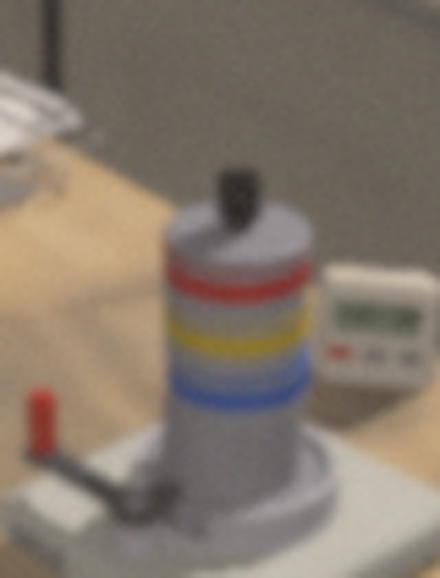

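View pics/t27c.png

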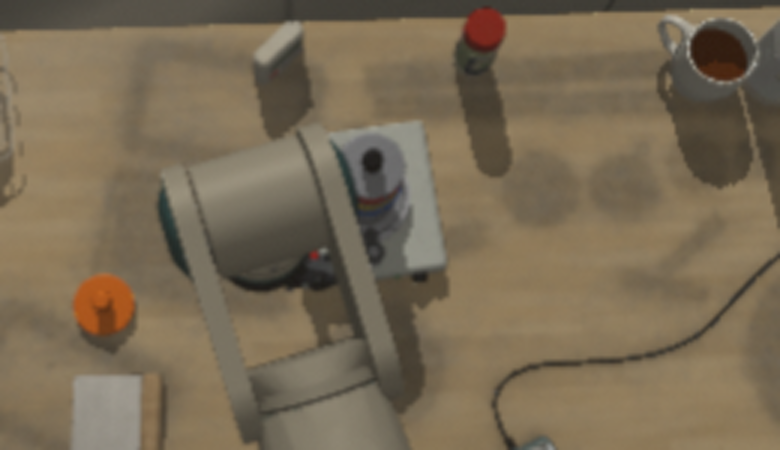

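```bash
python3 m.py s27 | egrep "red"; python3 -c "
from workcell import *
print(hand_in())"
```

```text
s27 red bbox 341 189 25 7 A 75 c [353.1 191.9] circ 719.8 232.2 r 39.4
s27 red bbox 428 203 17 15 A 209 c [435.6 210.2] circ 830.8 -14.7 r 43.0
s27 red bbox 316 211 4 12 A 37 c [317.2 216.8] circ 530.7 158.7 r 31.1
the job is handed in; nothing more can be done
None
```

The sifter is set up and I handed the job in at about 65 s on the robot's clock. The hand-in reported no verdict.

- **Lever:** I opened it to its end stop before placing the pan. After the pan was home I closed it until it met its stop, at about 17 N.
- **Pan:** It went into the seat after a few tries and I turned it about 1.3 rad until the feet dropped. It settled 8 mm lower, which matches the pocket depth.
- **Sieves and lid:** Blue, yellow and red are nested in that order with the lid on top. There was no green sieve in view. Each one ended within about 0.2 mm of its computed home height, with a light contact force. I checked the lid with an extra press of about 6 N.

The last pictures show a straight stack with the lever closed. The spice jar, timer, dough scraper and orange look-alike stand where they were.

Two things disagreed with what I was given:

- **Finger length:** A touch on the table showed the fingertips about 16 mm behind the reported tool point at a 66 mm opening, not 22 mm ahead of it. I set all grip heights by that.
- **Seat position:** By feel, the seat's axis was about 2 to 3 mm off the camera estimate, so the pan first rested on the collar. Press forces there reached about 33 N at the wrist.

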